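# Move the stall's row of goods to the display rack

### The arm

A 6-joint arm with a two-finger parallel gripper is mounted at the origin on the work surface. World frame = base frame: x ahead of the robot, y to its left, z up, the work surface at z = 0. Lengths are in m, angles in rad, forces in N, time in s.
With the tool pointing down it reaches from about 0.225 to 0.725 m from the base axis. Payload 3.1 kg.
Tool frame: the origin (TCP) lies at the very end of the fingers, on their centre line; the grasp point (between the pads) lies 19 mm behind it; z points along the fingers, x is the direction in which the jaws open and shut, and the axes are right-handed (so a half turn about z gives the same grasp; the last joint's range is limited). The gripper opens to 85 mm and grips with 20 to 120 N. Pads are 22 mm wide; open, the fingers measure 114 mm over their backs; the gripper's body (76 mm by 85 mm) begins 54 mm behind the grasp point. The pads swing forward as they close: fully open they stand 13 mm farther back than shut.
Start: joints at [1.12, 0.048, 0.099, 1.622, 0, 1.443], TCP at [0.167, 0.498, 0.196] pointing down, gripper open.
Joint ranges: [-2.91, 2.91], [-0.99, 1.94], [-1.21, 1.42], [-2.12, 2.29], [-1.49, 1.47], [-3.14, 3.14]. Speed limits (rad/s): [2.79, 2.79, 3.14, 3.14, 3.14, 3.14].

### API

Orientations are given as a unit quaternion [x, y, z, w].
In Python, from station import arm, get_image, camera_info, ticket gives the robot as it stands.
- The arm moves only by the tool send_rows, never from a script. Its argument "increments" is a list of rows, each an object of numbers: "x", "y", "z": the shift along the tool's x, y, z in mm; "wx", "wy", "wz": the turn, a rotation vector about the tool's x, y, z in rad; "fingers": the finger opening in mm, from 0 to 85.4. A call has 1 to 12 rows; each row is the pose to reach, as a shift and turn from the pose commanded when the call began, along the tool's axes at that moment; what a row does not reach only later rows make up. A row lasts 1/8 s, in which the tool goes at most 62.5 mm and 10.7 degrees, less where a joint would pass 70% of its speed; a pose out of reach is approached as far as the arm can. A call with a gripper value outside its range is refused whole. The fingers move at their own pace and stop on an object; "squeeze" is the grip in N (left out, the last holds). Time passes only in rows, so rows that repeat a pose let the fingers close. It gives the time, the measured TCP pose, the force and the opening at its end, in the units of the state.
- arm.state(): the state, without advancing time (a new reading comes with each control period).
- get_image(name): name is "side" or "top"; returns (picture, depth): 420x560x3 uint8, red, green, blue; 420x560 float32, m along the optical axis (not along the pixel's ray), 0 where there is no reading.
- camera_info(name): a dict with "fx", "fy", "cx", "cy" (pixels), "T" (4x4, takes a point from camera to world coordinates). Camera axes: x right, y up, looking along -z (the intrinsics and any distortion apply to the point x, -y, -z); pixel columns grow to the right and rows downward; lengths in m; the calibration is good to about 2 mm. A picture is of the moment at which its call begins. camera_info takes no time and is no camera call.
- ticket.hand_in(): hands the job in, once; it reports no verdict.
The state is a dict: "t": time; "qpos": joint angles; "qd": joint speeds; "joint_torque": joint torques, N m; "tool_pos": TCP position; "tcp_rot": TCP orientation; "wrist_force": force on the tool from outside, world axes, zero at the start; "torque": the same for the moment, N m; "opening": finger opening in m.
Only numpy, scipy, OpenCV 4.12 (cv2) and the standard library are available. Lean on these libraries where they do the work, as an engineer would, in place of code of your own. Each camera call takes 0.05 s, during which the arm holds its last target. There are 200 camera calls.

### The job

Move the four goods from the old wooden rack to the empty black rack, one per slot, keeping their order as counted from each rack's brass knob: the one next to the knob on the wooden rack goes next to the knob on the black rack, and so on along the row. Stand each upright and flat in the middle of its slot, without dropping or tipping any.

Things in the scene. Friction and masses are not known exactly. Their poses are not given: they have to be found in the camera images.
- old_rack: Pale wood rack holding the goods at the start. Fixed, 121 (x) by 338 (y) mm. Origin on the table under the row's middle. 4 slots along y, centres x 0, y +-35, +-105 mm, each 60 (x) by 64 (y) mm inside, floor z 8 mm, lips 6 mm wide, tops z 14 mm. Brass knob, top z 46 mm, at y +168 mm. Ledge on the -x side. Its +y points to the robot's left (world +y) within 0.45 rad.
- new_rack: Black rack with grey lips, empty. Fixed, 121 (x) by 338 (y) mm. Origin on the table under the row's middle. 4 slots along y, centres x 0, y +-35, +-105 mm, each 60 (x) by 64 (y) mm inside, floor z 8 mm, lips 6 mm wide, tops z 14 mm. Brass knob, top z 46 mm, at y +168 mm. Ledge on the -x side. Its +y points to the robot's right within 0.45 rad. Either rack may be on the left.
- spool: Grey line spool, standing on its flange: flanges 48 mm across and 9 mm thick at bottom and top, 42 mm high, with a narrower waist of white line; hold it by its flanges. Origin: centre of its underside; z up. Starts upright in one of the old rack's slots. About 60 g.
- jar: Small round amber glass jar with a white screw cap, 44 mm across, 52 mm high. Origin: centre of its underside; z up. Starts upright in one of the old rack's slots. About 90 g.
- stacker: Aluminium hair stacker, a slim upright tube: collars 34 mm across at bottom and top (12 mm high each), 30 mm between, 68 mm high. Origin: centre of its underside; z up. Starts upright in one of the old rack's slots. About 110 g.
- fly_box: Small grey rectangular fly box standing on end, 32 mm (x) by 46 mm (y) by 56 mm high, with a thin black seam round it. Origin: centre of its underside; z up. Starts upright in one of the old rack's slots. Its 46 mm side starts about along the row. About 80 g.
- ticket_spool: Blank white paper ticket, 36 x 26 x 1.5 mm, fixed on the old rack's ledge in front of the slot where the spool stands at the start; it stays there. Origin: centre of its underside. Nothing to do with it.
- ticket_jar: Blank white paper ticket, 36 x 26 x 1.5 mm, fixed on the old rack's ledge in front of the slot where the jar stands at the start; it stays there. Origin: centre of its underside. Nothing to do with it.
- ticket_stacker: Blank white paper ticket, 36 x 26 x 1.5 mm, fixed on the old rack's ledge in front of the slot where the stacker stands at the start; it stays there. Origin: centre of its underside. Nothing to do with it.
- ticket_fly_box: Blank white paper ticket, 36 x 26 x 1.5 mm, fixed on the old rack's ledge in front of the slot where the fly box stands at the start; it stays there. Origin: centre of its underside. Nothing to do with it.
Things that resemble listed ones, but are neither listed nor needed, are in the scene too. What is shaped like the stacker but red is not meant. What is shaped like the fly_box but blue is not meant.

How it is judged:
By the outcome, as a careful person would: the job done as asked, in the order asked, and still so for the second after the job is handed in, with the robot touching nothing.
It also fails if it takes over 115 s, if anything falls off the work surface, if the arm or the gripper's body presses on something with over 40 N, if the wrist force passes 120 N, or if a joint passes its speed limit or range.

## Working session

There is one attempt and no reset: what is moved stays moved. The work goes in short steps, Python scripts to look and compute and a tool call to move; the robot and the scene stay as the last step left them, time stands still between calls to the robot, and variables do not carry over. Pictures are saved under pics/ and viewed, on a budget of 14 in all, crops included, one or two more only if the job needs it, and the job is handed in when it is done.

Besides the shell and the picture viewer there is one more tool, called after "Call:" by a JSON object that holds its "method" and its "body", one argument or row to a line. send_rows: Moves the arm, as the interface text tells. Its arguments: {"type":"object","properties":{"increments":{"type":"array","items":{"type":"object","properties":{"x":{"type":"number"},"y":{"type":"number"},"z":{"type":"number"},"wx":{"type":"number"},"wy":{"type":"number"},"wz":{"type":"number"},"fingers":{"type":"number"}}}},"squeeze":{"type":"number"}},"required":["increments"]}

```bash
ls; mkdir -p pics
python3 - <<'E'
from station import arm,get_image,camera_info
import numpy as np,cv2
s=arm.state();print({k:np.round(s[k],3).tolist() for k in s})
for n in("top","side"):
    p,d=get_image(n);cv2.imwrite(f"pics/{n}0.png",p[...,::-1]);np.savez(f"{n}0.npz",p=p,d=d)
    c=camera_info(n);print(n,{k:np.round(v,4).tolist() for k,v in c.items()},(d>0).mean())
E
```

```text
pics
{'t': 0.0, 'qpos': [1.12, 0.049, 0.098, 1.622, -0.0, 1.443], 'qd': [-0.001, -0.001, 0.0, 0.002, -0.001, 0.002], 'joint_torque': [-0.002, -33.879, 32.001, 0.021, -0.0, -0.0], 'tool_pos': [0.166, 0.497, 0.195], 'tcp_rot': [0.812, 0.584, -0.001, 0.001], 'wrist_force': [-0.622, 0.572, -0.07], 'torque': [0.01, 0.059, 0.016], 'opening': 0.085}
top {'fx': 386.1153, 'fy': 386.1153, 'cx': 277.4827, 'cy': 213.8403, 'T': [[0.0621, 0.9776, -0.2012, 0.3593], [-0.9981, 0.0596, -0.0182, -0.0108], [-0.0058, 0.202, 0.9794, 0.8979], [0.0, 0.0, 0.0, 1.0]]} 0.9958460884353741
side {'fx': 392.0467, 'fy': 392.0467, 'cx': 281.5641, 'cy': 207.8875, 'T': [[0.8568, 0.3066, -0.4145, 0.2068], [-0.5156, 0.5049, -0.6923, -0.5627], [-0.003, 0.8069, 0.5907, 0.5257], [0.0, 0.0, 0.0, 1.0]]} 0.9958886054421768
```

View pics/top0.png

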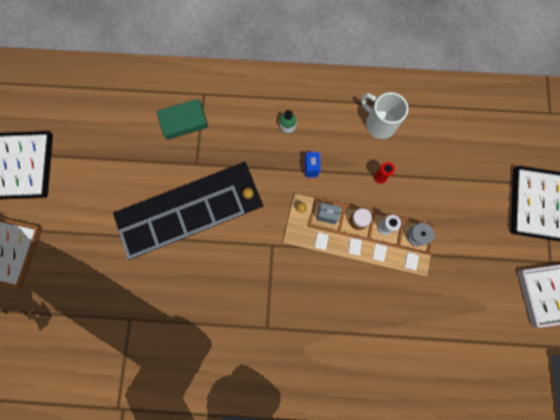

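View pics/side0.png

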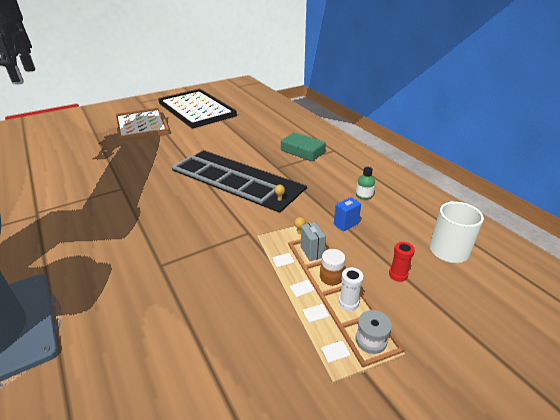

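The top view has the wooden rack on the right, with its knob at (301,207). Its order from the knob is fly box (329,212), jar (362,217), stacker (390,224), spool (421,234). The empty black rack is on the left, with its knob at (249,193) at the right-hand end and its ledge on the far side.

```bash
cat > h.py <<'E'
import numpy as np,cv2
from station import arm,get_image,camera_info
def cloud(n,d):
    c=camera_info(n);v,u=np.mgrid[:420,:560]
    P=np.stack([(u-c["cx"])/c["fx"]*d,-(v-c["cy"])/c["fy"]*d,-d],-1)
    return P@c["T"][:3,:3].T+c["T"][:3,3]
def ray(n,uv,z):
    c=camera_info(n);uv=np.asarray(uv,float).reshape(-1,2)
    D=np.stack([(uv[:,0]-c["cx"])/c["fx"],-(uv[:,1]-c["cy"])/c["fy"],-np.ones(len(uv))],-1)@c["T"][:3,:3].T
    o=c["T"][:3,3];return (o+D*((z-o[2])/D[:,2])[:,None])[:,:2]
E
python3 - <<'E'
from h import *
for n in("top","side"):
    f=np.load(n+"0.npz");p,d=f["p"],f["d"];P=cloud(n,d);hsv=cv2.cvtColor(p,cv2.COLOR_RGB2HSV)
    X,Y,Z=P[...,0],P[...,1],P[...,2]
    print(n,"table z med",np.median(Z[(X>.25)&(X<.6)&(abs(Y)<.4)]))
    # grey lips of black rack
    roi=(Y>0.01)&(Y<.45)&(X>.25)&(X<.6)
    lip=roi&(hsv[...,1]<60)&(hsv[...,2]>70)&(hsv[...,2]<200)&(Z<.03)
    k,l,st,_=cv2.connectedComponentsWithStats(lip.astype(np.uint8));i=1+st[1:,4].argmax();lip=l==i
    v,u=np.nonzero(lip);q=ray(n,np.c_[u,v],.014).astype(np.float32)*1000
    print("lips",len(q),cv2.minAreaRect(q),"z",np.median(Z[lip]))
    # brass
    br=(hsv[...,0]>12)&(hsv[...,0]<28)&(hsv[...,1]>150)&(Z>.025)&(Z<.06)&(X>.25)&(X<.6)&(Y>-.3)&(Y<.3)
    k,l,st,_=cv2.connectedComponentsWithStats(br.astype(np.uint8))
    for i in range(1,k):
        if st[i,4]>8: print("brass",st[i,4],np.c_[X,Y,Z][l==i].mean(0) if 0 else [np.round(a[l==i].mean()*1000,1) for a in(X,Y,Z)], 'zmax',Z[l==i].max())
    # tickets
    tk=(hsv[...,1]<40)&(hsv[...,2]>200)&(Z<.025)&(X>.2)&(X<.5)&(Y<0)&(Y>-.42)
    k,l,st,_=cv2.connectedComponentsWithStats(tk.astype(np.uint8))
    for i in range(1,k):
        if st[i,4]>30:
            v,u=np.nonzero(l==i);q=ray(n,np.c_[u,v],np.median(Z[l==i])).astype(np.float32)*1000
            r=cv2.minAreaRect(q);print("ticket",np.round(r[0],1),np.round(r[1],1),round(r[2],1),"z",np.median(Z[l==i]))
    # goods by height
    g=(Z>.03)&(X>.3)&(X<.5)&(Y<-.06)&(Y>-.4)
    k,l,st,_=cv2.connectedComponentsWithStats(g.astype(np.uint8))
    for i in range(1,k):
        if st[i,4]>30:
            m=l==i;zt=np.percentile(Z[m],97);mt=m&(Z>zt-.006)
            q=(P[mt][:,:2]*1000).astype(np.float32)
            print("good",st[i,4],"ztop",round(zt,4),"circle",np.round(np.r_[cv2.minEnclosingCircle(q)[0],cv2.minEnclosingCircle(q)[1]],1),"rect",cv2.minAreaRect(q),"px",np.argwhere(mt).mean(0))
E
```

```text
top table z med 0.0008631027083347842
lips 1446 ((509.0400085449219, 228.29905700683594), (76.08807373046875, 288.7970886230469), 25.6560001373291) z 0.013080218094234153
brass 85 [np.float64(581.1), np.float64(76.5), np.float64(41.7)] zmax 0.04834855140031402
brass 67 [np.float64(554.3), np.float64(-47.2), np.float64(42.3)] zmax 0.04860629255115223
brass 29 [np.float64(526.9), np.float64(-168.8), np.float64(29.8)] zmax 0.033572214422804114
ticket [483.8 -99.9] [24.3 34. ] 79.7 z 0.009305960971515703
ticket [ 476.3 -177.3] [24.5 34.8] 84.0 z 0.00968555886058925
ticket [ 466.1 -233.8] [25.4 35. ] 79.2 z 0.009118842584522502
ticket [ 450.7 -307.3] [24.6 35.6] 78.3 z 0.009321744509387386
good 102 ztop 0.0522 circle [ 498.9 -318.6   20.7] rect ((493.54327392578125, -318.5546569824219), (41.437591552734375, 12.776512145996094), 89.714111328125) px [240.         422.72222222]
side table z med 0.0004101999696637937
lips 1111 ((508.9248962402344, 224.90670776367188), (82.29792785644531, 291.6788330078125), 25.61434555053711) z 0.013023752451649662
brass 58 [np.float64(580.5), np.float64(71.6), np.float64(39.8)] zmax 0.047003182812545896
brass 68 [np.float64(553.4), np.float64(-52.6), np.float64(39.7)] zmax 0.04682298901008414
brass 176 [np.float64(526.6), np.float64(-193.1), np.float64(32.4)] zmax 0.04138795279526469
ticket [ 485.2 -100. ] [27.6 34.4] 79.9 z 0.009437003239446518
ticket [ 477.6 -177.5] [27.1 36.1] 84.8 z 0.009224138067020604
ticket [ 467.2 -234.1] [27.2 35.7] 78.9 z 0.009162072978264102
ticket [ 494.8 -328. ] [ 6.9 17.2] 29.4 z 0.021466549994973716
ticket [ 451.8 -307.1] [26.7 35.8] 78.4 z 0.009164132705978822
good 274 ztop 0.0511 circle [ 498.8 -320.2   20.8] rect ((493.2230529785156, -320.22711181640625), (41.58723449707031, 13.540563583374023), 89.9643325805664) px [328.3877551  366.48979592]
```

Run:
```python
from h import *
H=dict(fly_box=.064,jar=.060,stacker=.076,spool=.050)
G=dict(fly_box=(.545,-.115),jar=(.532,-.18),stacker=(.525,-.25),spool=(.51,-.32))
for n in("top","side"):
    f=np.load(n+"0.npz");p,d=f["p"],f["d"];P=cloud(n,d);X,Y,Z=np.moveaxis(P,-1,0)
    for o in H:
        z=H[o];g=G[o]
        mt=(np.hypot(X-g[0],Y-g[1])<.04)&(abs(Z-z)<.005)
        k,l,st,_=cv2.connectedComponentsWithStats(mt.astype(np.uint8),connectivity=8);i=1+st[1:,4].argmax();m=l==i
        v,u=np.nonzero(m);q=ray(n,np.c_[u,v],z).astype(np.float32)*1000
        c=cv2.minEnclosingCircle(q);r=cv2.minAreaRect(q)
        print(n,o,m.sum(),"z",np.round(np.median(Z[m]),4),"circ",np.round(c[0],1),round(c[1],1),"rect",np.round(r[0],1),np.round(r[1],1),round(r[2],1))
f=np.load("top0.npz");p=f["p"];cv2.imwrite("pics/crop1.png",cv2.resize(p[180:285,270:450,::-1],None,fx=4.4,fy=4.4,interpolation=cv2.INTER_CUBIC))
```

```text
top fly_box 292 z 0.0638 circ [ 543.6 -109. ] 25.7 rect [ 543.6 -109.7] [46.1 32.5] 80.7
top jar 255 z 0.0595 circ [ 536.3 -181.6] 20.3 rect [ 536.4 -181.5] [38.7 38.7] 46.8
top stacker 193 z 0.0761 circ [ 525.4 -244. ] 17.2 rect [ 525.4 -244.5] [30.7 32.8] 3.5
top spool 371 z 0.0498 circ [ 510.1 -318.5] 24.4 rect [ 510.  -318.4] [44.8 47.1] 3.5
side fly_box 300 z 0.0637 circ [ 543.2 -112.9] 27.3 rect [ 542.9 -111.4] [51.6 33.3] 79.8
side jar 328 z 0.0597 circ [ 535.8 -185. ] 22.0 rect [ 535.4 -185.3] [42.6 37.8] 54.2
side stacker 298 z 0.0757 circ [ 523.9 -246.4] 19.0 rect [ 524.5 -246.9] [37.5 31.4] 51.9
side spool 736 z 0.0495 circ [ 509.5 -320.6] 25.5 rect [ 508.9 -321. ] [49.4 47. ] 58.8
```

View pics/crop1.png

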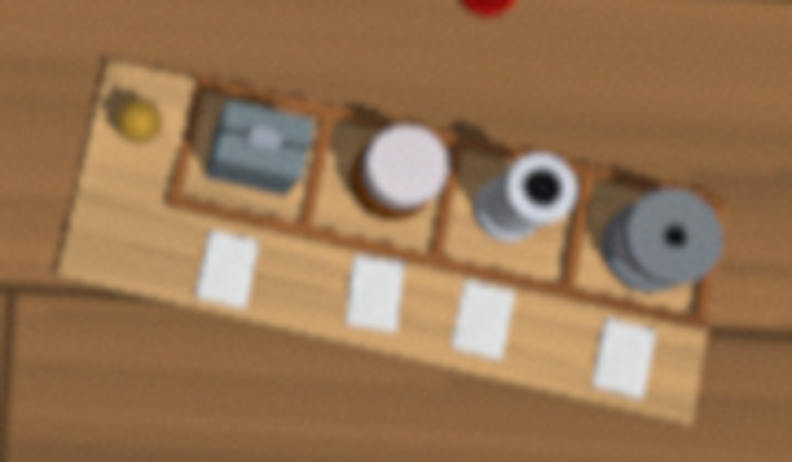

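The crop confirms the order from the knob: grey fly box, jar, stacker, spool. The red and blue look-alikes are outside the rack. The rack's +y is at about 80.7° and the new rack's at −64.4°.

```bash
cat > go.py <<'E'
import sys
from h import *
from scipy.spatial.transform import Rotation as R
# usage: go.py x y z yaw_deg(of tool x)
O=np.array([509.5,229.0])
def delta(x,y,z,yaw,s=None):
    s=s or arm.state();A=R.from_quat(s["tcp_rot"]);a=np.radians(yaw)
    B=R.from_matrix(np.c_[[np.cos(a),np.sin(a),0],[np.sin(a),-np.cos(a),0],[0,0,-1]])
    d=A.inv().apply(np.array([x,y,z])-np.array(s["tool_pos"])*1000)
    return d,(A.inv()*B).as_rotvec()
if __name__=="__main__":
    s=arm.state();v=list(map(float,sys.argv[1:]))
    print("t",round(s["t"],2),"tcp",np.round(np.array(s["tool_pos"])*1000,1),"F",np.round(s["wrist_force"],1),"open",round(s["opening"]*1000,1))
    for i in range(0,len(v),4):
        d,w=delta(*v[i:i+4],s);print("shift",np.round(d,1),"turn",np.round(w,3))
E
python3 go.py 543.4 -110 130 -9.3
```

```text
t 0.1 tcp [166.2 497.3 195.3] F [-0.1  0.1  0.7] open 85.5
shift [-456.2  550.3   66.1] turn [1.00e-03 2.00e-03 1.41e+00]
```

Call:
{"method": "send_rows", "body": {
  "increments": [
    {"x": -40, "y": 46, "z": 0, "wz": 0.12, "fingers": 85},
    {"x": -80, "y": 92, "z": 0, "wz": 0.24, "fingers": 85},
    {"x": -120, "y": 138, "z": 0, "wz": 0.36, "fingers": 85},
    {"x": -160, "y": 184, "z": 0, "wz": 0.48, "fingers": 85},
    {"x": -200, "y": 230, "z": 0, "wz": 0.6, "fingers": 85},
    {"x": -240, "y": 280, "z": 0, "wz": 0.74, "fingers": 85},
    {"x": -280, "y": 330, "z": 0, "wz": 0.88, "fingers": 85},
    {"x": -320, "y": 380, "z": 0, "wz": 1.02, "fingers": 85},
    {"x": -360, "y": 430, "z": 0, "wz": 1.16, "fingers": 85},
    {"x": -400, "y": 480, "z": 10, "wz": 1.3, "fingers": 85},
    {"x": -436, "y": 524, "z": 20, "wz": 1.4, "fingers": 85},
    {"x": -456, "y": 550, "z": 40, "wz": 1.41, "fingers": 85}
  ]
}}

```text
schema error: expected keys x, y, z, wx, wy, wz, fingers
```

Call:
{"method": "send_rows", "body": {
  "increments": [
    {"x": 0, "y": 0, "z": 0, "fingers": 85},
    {"x": 0, "y": 0, "z": 0, "fingers": 85}
  ]
}}

```text
schema error: expected keys x, y, z, wx, wy, wz, fingers
```

```bash
python3 go.py 543.4 -110 100 -9.3 543.4 -110 20 -9.3;  python3 - <<'E'
from h import *
n="top";p,d=get_image(n);cv2.imwrite("pics/t2.png",cv2.resize(p[120:300,200:460,::-1],None,fx=3,fy=3,interpolation=cv2.INTER_CUBIC))
E
```

```text
t 0.1 tcp [166.2 497.3 195.3] F [-0.1  0.1  0.7] open 85.5
shift [-456.1  550.3   96.1] turn [1.00e-03 2.00e-03 1.41e+00]
shift [-455.9  550.4  176.1] turn [1.00e-03 2.00e-03 1.41e+00]
```

All keys are required, so I'll resend the rows in full.

Call:
{"method": "send_rows", "body": {
  "increments": [
    {"x": -40, "y": 46, "z": 0, "wx": 0, "wy": 0, "wz": 0.12, "fingers": 85},
    {"x": -80, "y": 92, "z": 0, "wx": 0, "wy": 0, "wz": 0.24, "fingers": 85},
    {"x": -120, "y": 138, "z": 0, "wx": 0, "wy": 0, "wz": 0.36, "fingers": 85},
    {"x": -160, "y": 184, "z": 0, "wx": 0, "wy": 0, "wz": 0.48, "fingers": 85},
    {"x": -200, "y": 230, "z": 0, "wx": 0, "wy": 0, "wz": 0.6, "fingers": 85},
    {"x": -240, "y": 280, "z": 0, "wx": 0, "wy": 0, "wz": 0.74, "fingers": 85},
    {"x": -280, "y": 330, "z": 0, "wx": 0, "wy": 0, "wz": 0.88, "fingers": 85},
    {"x": -320, "y": 380, "z": 0, "wx": 0, "wy": 0, "wz": 1.02, "fingers": 85},
    {"x": -360, "y": 430, "z": 0, "wx": 0, "wy": 0, "wz": 1.16, "fingers": 85},
    {"x": -400, "y": 480, "z": 10, "wx": 0, "wy": 0, "wz": 1.3, "fingers": 85},
    {"x": -436, "y": 524, "z": 20, "wx": 0, "wy": 0, "wz": 1.4, "fingers": 85},
    {"x": -456, "y": 550, "z": 40, "wx": 0, "wy": 0, "wz": 1.41, "fingers": 85}
  ]
}}

```text
t: 1.65
tool_pos: [0.545, -0.1121, 0.1561]
tcp_rot: [0.997, -0.083, 0.001, 0.0]
wrist_force: [0.4, 0.7, -0.3]
opening: 0.0848
```

Call:
{"method": "send_rows", "body": {
  "increments": [
    {"x": 0, "y": 0, "z": 0, "wx": 0, "wy": 0, "wz": 0, "fingers": 85},
    {"x": 0, "y": 0, "z": 0, "wx": 0, "wy": 0, "wz": 0, "fingers": 85}
  ]
}}

```text
t: 1.9
tool_pos: [0.5429, -0.1085, 0.1562]
tcp_rot: [0.997, -0.081, -0.001, -0.0]
wrist_force: [-1.0, -0.0, 0.2]
opening: 0.0849
```

```bash
python3 go.py 543.4 -110 100 -9.3 543.4 -110 20 -9.3;  python3 - <<'E'
from h import *
n="top";p,d=get_image(n);cv2.imwrite("pics/t2.png",cv2.resize(p[120:300,200:460,::-1],None,fx=3,fy=3,interpolation=cv2.INTER_CUBIC))
E
```

```text
t 1.9 tcp [ 542.9 -108.5  156.2] F [-1.  -0.   0.2] open 84.9
shift [ 0.8  1.4 56.2] turn [-0.001  0.001  0.   ]
shift [  0.9   1.5 136.2] turn [-0.001  0.001  0.   ]
```

Call:
{"method": "send_rows", "body": {
  "increments": [
    {"x": 1, "y": 1, "z": 25, "wx": 0, "wy": 0, "wz": 0, "fingers": 85},
    {"x": 1, "y": 1, "z": 50, "wx": 0, "wy": 0, "wz": 0, "fingers": 85},
    {"x": 1, "y": 1, "z": 75, "wx": 0, "wy": 0, "wz": 0, "fingers": 85},
    {"x": 1, "y": 1, "z": 95, "wx": 0, "wy": 0, "wz": 0, "fingers": 85},
    {"x": 1, "y": 1, "z": 95, "wx": 0, "wy": 0, "wz": 0, "fingers": 85}
  ]
}}

```text
t: 2.58
tool_pos: [0.5428, -0.1085, 0.0606]
tcp_rot: [0.997, -0.08, -0.001, -0.0]
wrist_force: [-0.8, 0.7, -0.3]
opening: 0.085
```

```bash
python3 go.py 543.4 -110 20 -9.3;  python3 - <<'E'
from h import *
n="side";p,d=get_image(n);a=cv2.resize(p[170:400,200:440,::-1],None,fx=2.5,fy=2.5,interpolation=cv2.INTER_CUBIC);cv2.imwrite("pics/s2.png",a)
E
```

```text
t 2.58 tcp [ 542.8 -108.5   60.6] F [-0.8  0.7 -0.3] open 85.0
shift [ 0.9  1.5 40.6] turn [-0.001  0.003  0.002]
```

View pics/s2.png

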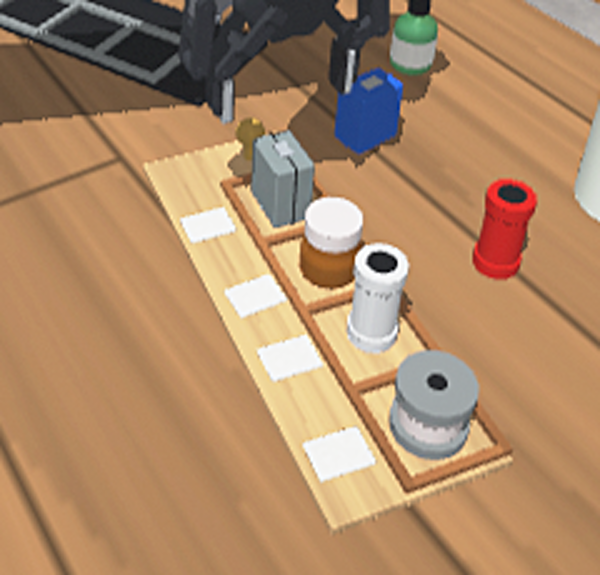

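Run:
```python
from h import *
p,d=get_image("side");P=cloud("side",d)
for u,v in [(228,110),(350,80),(228,95),(348,65)]:
    u=int(200+u/2.5);v=int(170+v/2.5);w=P[v-2:v+3,u-2:u+3].reshape(-1,3)*1000
    print(u,v,np.round(np.median(w,0),0), np.round(P[v,u]*1000))
for z in(.06,.074): print(z,ray("side",[(200+289/2.5,170+100/2.5)],z)*1000)
```

```text
291 214 [ 496. -112.  120.] [ 496. -112.  121.]
340 202 [ 590. -126.  119.] [ 590. -126.  120.]
291 208 [ 495. -111.  133.] [ 495. -112.  134.]
339 196 [ 586. -126.  133.] [ 586. -127.  135.]
0.06 [[587.92717029 -58.2875578 ]]
0.074 [[576.46954478 -73.45106267]]
```

Run:
```python
from h import *
print(arm.state()["tool_pos"],arm.state()["qpos"])
for n in("side","top"):
    p,d=get_image(n);P=cloud(n,d)*1000;X,Y,Z=np.moveaxis(P,-1,0)
    m=(Z>72)&(abs(Y+115)<40)&(abs(X-543)<75)
    for a,b in((465,520),(560,620)):
        k=m&(X>a)&(X<b);q=P[k]
        print(n,a,k.sum(),"zmin",np.percentile(Z[k],[0,2,5,20]).round(), "low pts mean",q[Z[k]<np.percentile(Z[k],10)].mean(0).round())
```

```text
[ 0.5447787  -0.10950952  0.0628819 ] [-3.19113667e-01  1.37137947e-01 -7.09204272e-02  1.36091701e+00
  8.55089974e-05  1.41237893e+00]
side 465 5163 zmin [112. 135. 161. 207.] low pts mean [ 492. -106.  154.]
side 560 1279 zmin [110. 119. 126. 160.] low pts mean [ 589. -120.  126.]
top 465 3619 zmin [556. 564. 567. 570.] low pts mean [ 493. -115.  566.]
top 560 665 zmin [536. 548. 553. 558.] low pts mean [ 573. -116.  552.]
```

Run:
```python
from h import *
f=np.load("side0.npz");P=cloud("side",f["d"])*1000
for v in range(68,92,2):
    print(v,[tuple(P[v,u].round().astype(int).tolist()) if P[v,u,2]>60 and P[v,u,1]<640 else 0 for u in (10,12,14,16,18,20,22,24,26,28)])
```

```text
68 [(150, 444, 279), (153, 446, 278), (157, 447, 278), (160, 448, 277), (163, 453, 275), 0, 0, (171, 542, 251), (175, 541, 251), (179, 542, 250)]
70 [(148, 447, 275), (152, 447, 274), (155, 443, 275), (159, 449, 273), (162, 449, 272), 0, 0, 0, (174, 543, 246), (178, 535, 247)]
72 [(147, 448, 271), (150, 446, 271), (154, 446, 270), (157, 447, 269), (161, 448, 268), 0, 0, 0, 0, 0]
74 [(145, 449, 267), (149, 447, 267), (152, 445, 266), (156, 441, 267), (159, 449, 264), (163, 454, 262), 0, 0, 0, 0]
76 [(144, 445, 263), (148, 444, 263), (151, 445, 262), (155, 442, 263), (158, 449, 260), (161, 448, 260), 0, 0, 0, 0]
78 [(142, 456, 257), (146, 448, 258), (149, 447, 258), (153, 441, 259), (157, 442, 258), (160, 448, 256), (164, 449, 255), 0, 0, 0]
80 [0, (145, 444, 255), (148, 443, 255), (152, 447, 253), (155, 447, 253), (158, 452, 251), (162, 448, 251), 0, 0, 0]
82 [0, (143, 453, 249), (146, 452, 248), (150, 451, 248), (154, 449, 248), (157, 450, 247), (161, 450, 246), 0, 0, 0]
84 [0, 0, 0, 0, 0, 0, 0, 0, 0, 0]
86 [0, 0, 0, 0, 0, 0, 0, 0, 0, 0]
88 [0, 0, 0, 0, 0, 0, 0, 0, 0, 0]
90 [0, 0, 0, 0, 0, 0, 0, 0, 0, 0]
```

Call:
{"method": "send_rows", "body": {
  "increments": [
    {"x": 0, "y": 0, "z": -30, "wx": 0, "wy": 0, "wz": 0, "fingers": 45},
    {"x": 0, "y": 0, "z": -30, "wx": 0, "wy": 0, "wz": 0, "fingers": 45},
    {"x": 0, "y": 0, "z": -30, "wx": 0, "wy": 0, "wz": 0, "fingers": 45},
    {"x": 0, "y": 0, "z": -30, "wx": 0, "wy": 0, "wz": 0, "fingers": 45}
  ]
}}

```text
t: 3.28
tool_pos: [0.5438, -0.11, 0.0906]
tcp_rot: [0.997, -0.081, -0.001, -0.0]
wrist_force: [-0.4, -0.6, -0.3]
opening: 0.0452
```

Run:
```python
from h import *
print(arm.state()["tool_pos"],arm.state()["opening"])
p,d=get_image("side");P=cloud("side",d)*1000;X,Y,Z=np.moveaxis(P,-1,0)
m=(Z>72)&(abs(Y+115)<40)&(abs(X-543)<75)
for a,b in((465,540),(545,620)):
        k=m&(X>a)&(X<b);q=P[k]
        print(a,k.sum(),"zmin",np.percentile(Z[k],[0,2,5,20]).round(), "low pts mean",q[Z[k]<np.percentile(Z[k],5)].mean(0).round())
cv2.imwrite("pics/s3.png",cv2.resize(p[20:300,200:440,::-1],None,fx=2.1,fy=2.1,interpolation=cv2.INTER_CUBIC))
```

```text
[ 0.54377033 -0.11001511  0.09058065] 0.0451611547581781
465 7231 zmin [130. 159. 184. 244.] low pts mean [ 510. -111.  164.]
545 2751 zmin [128. 140. 155. 198.] low pts mean [ 568. -118.  143.]
```

View pics/s3.png

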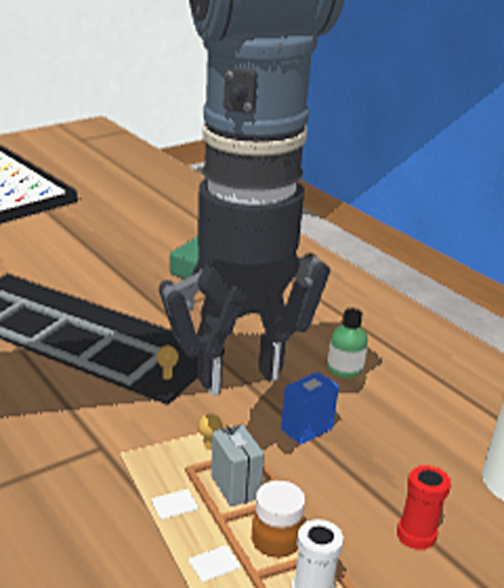

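The finger tips in the camera sit about 35 mm higher than the reported TCP, while xy agrees and the object heights check out. I'll go down in steps and use the camera for tip height.

Call:
{"method": "send_rows", "body": {
  "increments": [
    {"x": 0, "y": 0, "z": 20, "wx": 0, "wy": 0, "wz": 0, "fingers": 70},
    {"x": 0, "y": 0, "z": 40, "wx": 0, "wy": 0, "wz": 0, "fingers": 70},
    {"x": 0, "y": 0, "z": 60, "wx": 0, "wy": 0, "wz": 0, "fingers": 70},
    {"x": 0, "y": 0, "z": 80, "wx": 0, "wy": 0, "wz": 0, "fingers": 70},
    {"x": 0, "y": 0, "z": 90, "wx": 0, "wy": 0, "wz": 0, "fingers": 70},
    {"x": 0, "y": 0, "z": 90, "wx": 0, "wy": 0, "wz": 0, "fingers": 70}
  ]
}}

```text
t: 4.08
tool_pos: [0.5431, -0.1098, 0.0001]
tcp_rot: [0.997, -0.081, -0.001, -0.0]
wrist_force: [-0.0, -0.2, -0.6]
opening: 0.0701
```

```bash
python3 go.py 543.4 -110 -15 -9.3
python3 - <<'E'
from h import *
p,d=get_image("side")
cv2.imwrite("pics/s4.png",cv2.resize(p[130:330,230:430,::-1],None,fx=3,fy=3,interpolation=cv2.INTER_CUBIC))
P=cloud("side",d)*1000;X,Y,Z=np.moveaxis(P,-1,0)
m=(Z>20)&(abs(Y+115)<20)
for a,b in((485,510),(576,610)):
        k=m&(X>a)&(X<b);q=P[k]
        print(a,k.sum(),"zmin",np.percentile(Z[k],[0,2,5,20]).round())
E
```

```text
t 4.08 tcp [ 5.431e+02 -1.098e+02  1.000e-01] F [-0.  -0.2 -0.6] open 70.1
shift [ 0.3  0.1 15.1] turn [-0.     0.003  0.   ]
485 2156 zmin [ 43.  59.  73. 146.]
576 663 zmin [44. 48. 52. 74.]
```

View pics/s4.png

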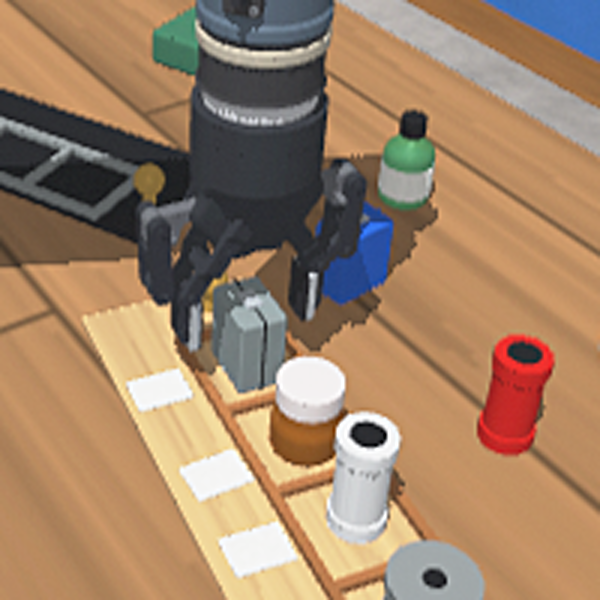

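The fingers straddle the fly box (crop 245,340) with tips at z≈43 at a reported TCP of 0. I'll go down 15 mm more and grip.

Call:
{"method": "send_rows", "body": {
  "increments": [
    {"x": 0, "y": 0, "z": 8, "wx": 0, "wy": 0, "wz": 0, "fingers": 70},
    {"x": 0, "y": 0, "z": 15, "wx": 0, "wy": 0, "wz": 0, "fingers": 70},
    {"x": 0, "y": 0, "z": 15, "wx": 0, "wy": 0, "wz": 0, "fingers": 40},
    {"x": 0, "y": 0, "z": 15, "wx": 0, "wy": 0, "wz": 0, "fingers": 34},
    {"x": 0, "y": 0, "z": 15, "wx": 0, "wy": 0, "wz": 0, "fingers": 28},
    {"x": 0, "y": 0, "z": 15, "wx": 0, "wy": 0, "wz": 0, "fingers": 20},
    {"x": 0, "y": 0, "z": 15, "wx": 0, "wy": 0, "wz": 0, "fingers": 20},
    {"x": 0, "y": 0, "z": 15, "wx": 0, "wy": 0, "wz": 0, "fingers": 20}
  ],
  "squeeze": 35
}}

```text
t: 5.12
tool_pos: [0.5445, -0.1103, -0.0134]
tcp_rot: [0.997, -0.081, 0.0, 0.0]
wrist_force: [0.1, -0.1, 1.1]
opening: 0.0316
```

```bash
python3 go.py 543.4 -110 75 -9.3 554.9 134.3 75 25.6
```

```text
t 5.12 tcp [ 544.5 -110.3  -13.4] F [ 0.1 -0.1  1.1] open 31.6
shift [ -1.1  -0.1 -88.4] turn [ 0. -0.  0.]
shift [ -29.2 -243.   -88.4] turn [ 0.    -0.    -0.609]
```

Call:
{"method": "send_rows", "body": {
  "increments": [
    {"x": 0, "y": 0, "z": -10, "wx": 0, "wy": 0, "wz": 0, "fingers": 20},
    {"x": 0, "y": 0, "z": -30, "wx": 0, "wy": 0, "wz": 0, "fingers": 20},
    {"x": 0, "y": 0, "z": -55, "wx": 0, "wy": 0, "wz": 0, "fingers": 20},
    {"x": 0, "y": 0, "z": -75, "wx": 0, "wy": 0, "wz": 0, "fingers": 20},
    {"x": -1, "y": -15, "z": -83, "wx": 0, "wy": 0, "wz": -0.04, "fingers": 20},
    {"x": -5, "y": -45, "z": -83, "wx": 0, "wy": 0, "wz": -0.12, "fingers": 20},
    {"x": -10, "y": -85, "z": -83, "wx": 0, "wy": 0, "wz": -0.22, "fingers": 20},
    {"x": -15, "y": -130, "z": -83, "wx": 0, "wy": 0, "wz": -0.34, "fingers": 20},
    {"x": -20, "y": -175, "z": -83, "wx": 0, "wy": 0, "wz": -0.45, "fingers": 20},
    {"x": -25, "y": -210, "z": -83, "wx": 0, "wy": 0, "wz": -0.54, "fingers": 20},
    {"x": -28, "y": -233, "z": -83, "wx": 0, "wy": 0, "wz": -0.59, "fingers": 20},
    {"x": -29, "y": -243, "z": -83, "wx": 0, "wy": 0, "wz": -0.609, "fingers": 20}
  ]
}}

```text
t: 6.62
tool_pos: [0.5539, 0.1364, 0.0688]
tcp_rot: [0.975, 0.224, -0.001, -0.0]
wrist_force: [-0.2, -0.9, 0.5]
opening: 0.0316
```

Call:
{"method": "send_rows", "body": {
  "increments": [
    {"x": 0, "y": 0, "z": 0, "wx": 0, "wy": 0, "wz": 0, "fingers": 20},
    {"x": 0, "y": 0, "z": 0, "wx": 0, "wy": 0, "wz": 0, "fingers": 20}
  ]
}}

```text
t: 6.88
tool_pos: [0.5548, 0.1335, 0.0692]
tcp_rot: [0.975, 0.221, -0.0, 0.0]
wrist_force: [0.6, -0.4, -0.3]
opening: 0.0316
```

```bash
python3 go.py 554.9 134.3 -14 25.6
python3 - <<'E'
from h import *
p,d=get_image("side")
cv2.imwrite("pics/s5.png",cv2.resize(p[60:260,140:380,::-1],None,fx=3,fy=3,interpolation=cv2.INTER_CUBIC))
E
```

```text
t 6.88 tcp [554.8 133.5  69.2] F [ 0.6 -0.4 -0.3] open 31.6
shift [ 0.5 -0.6 83.2] turn [ 0.     0.001 -0.001]
```

View pics/s5.png

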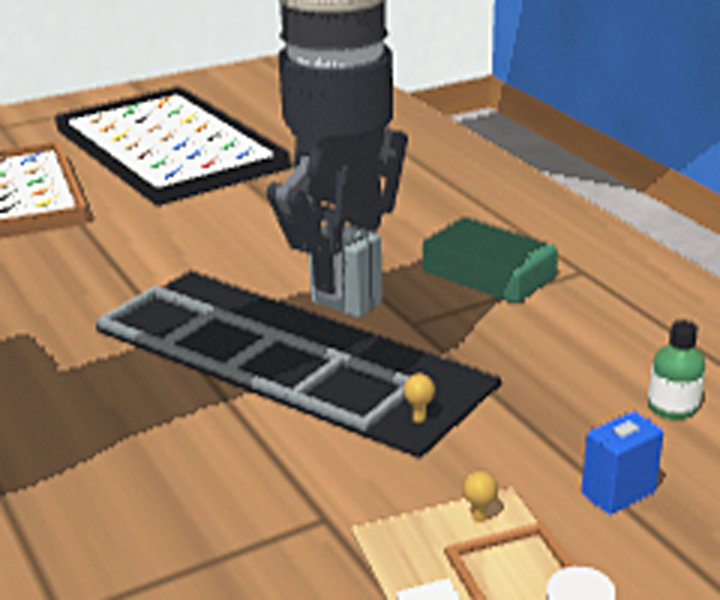

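The fly box is held upright. I'll lower it.

Call:
{"method": "send_rows", "body": {
  "increments": [
    {"x": 0, "y": 0, "z": 20, "wx": 0, "wy": 0, "wz": 0, "fingers": 20},
    {"x": 0, "y": 0, "z": 45, "wx": 0, "wy": 0, "wz": 0, "fingers": 20},
    {"x": 0, "y": 0, "z": 60, "wx": 0, "wy": 0, "wz": 0, "fingers": 20},
    {"x": 0, "y": 0, "z": 70, "wx": 0, "wy": 0, "wz": 0, "fingers": 20},
    {"x": 0, "y": 0, "z": 76, "wx": 0, "wy": 0, "wz": 0, "fingers": 20},
    {"x": 0, "y": 0, "z": 79, "wx": 0, "wy": 0, "wz": 0, "fingers": 20},
    {"x": 0, "y": 0, "z": 81, "wx": 0, "wy": 0, "wz": 0, "fingers": 20},
    {"x": 0, "y": 0, "z": 82, "wx": 0, "wy": 0, "wz": 0, "fingers": 20},
    {"x": 0, "y": 0, "z": 82, "wx": 0, "wy": 0, "wz": 0, "fingers": 20}
  ]
}}

```text
t: 8.05
tool_pos: [0.5551, 0.1344, -0.0123]
tcp_rot: [0.975, 0.222, 0.0, 0.0]
wrist_force: [0.6, 0.8, -0.7]
opening: 0.0314
```

```bash
python3 go.py 554.9 134.3 -14 25.6
python3 - <<'E'
from h import *
p,d=get_image("side");P=cloud("side",d)*1000
cv2.imwrite("pics/s6.png",cv2.resize(p[90:240,140:340,::-1],None,fx=4,fy=4,interpolation=cv2.INTER_CUBIC))
E
```

```text
t 8.05 tcp [555.1 134.4 -12.3] F [ 0.6  0.8 -0.7] open 31.4
shift [-0.2 -0.   1.7] turn [ 0. -0.  0.]
```

View pics/s6.png

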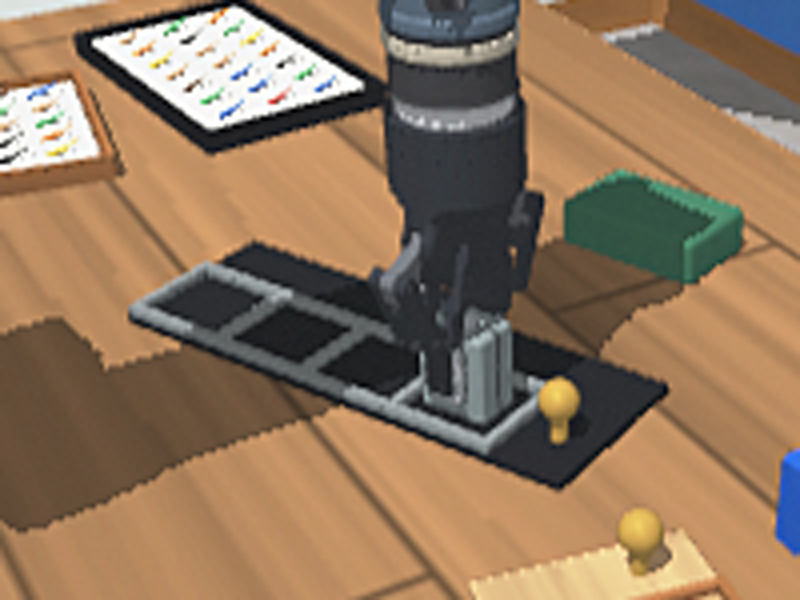

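The box sits in the knob-end slot, clear of the lips, and hasn't touched down yet. I'll lower the last ~2 mm and check the force.

Call:
{"method": "send_rows", "body": {
  "increments": [
    {"x": 0, "y": 0, "z": 0.5, "wx": 0, "wy": 0, "wz": 0, "fingers": 20},
    {"x": 0, "y": 0, "z": 1, "wx": 0, "wy": 0, "wz": 0, "fingers": 20},
    {"x": 0, "y": 0, "z": 1.5, "wx": 0, "wy": 0, "wz": 0, "fingers": 20},
    {"x": 0, "y": 0, "z": 1.5, "wx": 0, "wy": 0, "wz": 0, "fingers": 20}
  ]
}}

```text
t: 8.6
tool_pos: [0.5551, 0.1343, -0.0134]
tcp_rot: [0.975, 0.222, 0.0, 0.0]
wrist_force: [-1.6, -1.0, 4.3]
opening: 0.0314
```

Call:
{"method": "send_rows", "body": {
  "increments": [
    {"x": 0, "y": 0, "z": 0, "wx": 0, "wy": 0, "wz": 0, "fingers": 36},
    {"x": 0, "y": 0, "z": 0, "wx": 0, "wy": 0, "wz": 0, "fingers": 50},
    {"x": 0, "y": 0, "z": 0, "wx": 0, "wy": 0, "wz": 0, "fingers": 70},
    {"x": 0, "y": 0, "z": 0, "wx": 0, "wy": 0, "wz": 0, "fingers": 70},
    {"x": 0, "y": 0, "z": -20, "wx": 0, "wy": 0, "wz": 0, "fingers": 70},
    {"x": 0, "y": 0, "z": -50, "wx": 0, "wy": 0, "wz": 0, "fingers": 70},
    {"x": 0, "y": 0, "z": -85, "wx": 0, "wy": 0, "wz": 0, "fingers": 80},
    {"x": 0, "y": 0, "z": -95, "wx": 0, "wy": 0, "wz": 0, "fingers": 80},
    {"x": 0, "y": 0, "z": -95, "wx": 0, "wy": 0, "wz": 0, "fingers": 80}
  ]
}}

```text
t: 9.72
tool_pos: [0.5554, 0.1344, 0.0813]
tcp_rot: [0.975, 0.222, 0.001, 0.0]
wrist_force: [-0.2, 0.3, -0.8]
opening: 0.0798
```

```bash
python3 go.py 536.2 -182.2 75 -9.3
```

```text
t 9.72 tcp [555.4 134.4  81.3] F [-0.2  0.3 -0.8] open 79.8
shift [-154.2  277.2    6.2] turn [-0.    -0.001  0.609]
```

Call:
{"method": "send_rows", "body": {
  "increments": [
    {"x": -8, "y": 14, "z": 0, "wx": 0, "wy": 0, "wz": 0.03, "fingers": 80},
    {"x": -28, "y": 49, "z": 0, "wx": 0, "wy": 0, "wz": 0.11, "fingers": 80},
    {"x": -53, "y": 94, "z": 0, "wx": 0, "wy": 0, "wz": 0.21, "fingers": 80},
    {"x": -78, "y": 139, "z": 0, "wx": 0, "wy": 0, "wz": 0.31, "fingers": 80},
    {"x": -103, "y": 184, "z": 0, "wx": 0, "wy": 0, "wz": 0.41, "fingers": 80},
    {"x": -128, "y": 229, "z": 0, "wx": 0, "wy": 0, "wz": 0.51, "fingers": 80},
    {"x": -147, "y": 264, "z": 0, "wx": 0, "wy": 0, "wz": 0.58, "fingers": 80},
    {"x": -154, "y": 277, "z": 6, "wx": 0, "wy": 0, "wz": 0.609, "fingers": 80},
    {"x": -154, "y": 277, "z": 6, "wx": 0, "wy": 0, "wz": 0.609, "fingers": 80},
    {"x": -154, "y": 277, "z": 6, "wx": 0, "wy": 0, "wz": 0.609, "fingers": 80}
  ]
}}

```text
t: 10.98
tool_pos: [0.5352, -0.1807, 0.0741]
tcp_rot: [0.997, -0.08, -0.001, -0.001]
wrist_force: [-1.2, -0.1, -0.6]
opening: 0.0799
```

```bash
python3 go.py 536.2 -182.2 -14 -9.3
python3 - <<'E'
from h import *
# check placed fly box
for n in("top","side"):
    p,d=get_image(n);P=cloud(n,d);X,Y,Z=np.moveaxis(P,-1,0);np.savez(n+"1.npz",p=p,d=d)
    m=(np.hypot(X-.555,Y-.134)<.04)&(abs(Z-.064)<.005)
    v,u=np.nonzero(m);q=ray(n,np.c_[u,v],.064).astype(np.float32)*1000
    r=cv2.minAreaRect(q);print(n,m.sum(),np.round(r[0],1),np.round(r[1],1),round(r[2],1))
    b=(np.hypot(X-.536,Y+.182)<.03)&(abs(Z-.060)<.005);v,u=np.nonzero(b)
    if len(u): print(" jar",cv2.minEnclosingCircle(ray(n,np.c_[u,v],.06).astype(np.float32)*1000))
E
```

```text
t 10.97 tcp [ 535.2 -180.7   74.1] F [-1.2 -0.1 -0.6] open 79.9
shift [ 1.4  1.4 88.1] turn [-0.001  0.002  0.002]
top 289 [553.8 133.9] [32.5 45.8] 25.4
 jar ((539.9415893554688, -175.34127807617188), 18.429595947265625)
side 176 [553.2 131.1] [38.  52.2] 22.7
 jar ((535.8262329101562, -184.99790954589844), 21.963274002075195)
```

Call:
{"method": "send_rows", "body": {
  "increments": [
    {"x": 1, "y": 1, "z": 25, "wx": 0, "wy": 0, "wz": 0, "fingers": 80},
    {"x": 1, "y": 1, "z": 50, "wx": 0, "wy": 0, "wz": 0, "fingers": 76},
    {"x": 1, "y": 1, "z": 70, "wx": 0, "wy": 0, "wz": 0, "fingers": 76},
    {"x": 1, "y": 1, "z": 82, "wx": 0, "wy": 0, "wz": 0, "fingers": 76},
    {"x": 1, "y": 1, "z": 88, "wx": 0, "wy": 0, "wz": 0, "fingers": 76},
    {"x": 1, "y": 1, "z": 88, "wx": 0, "wy": 0, "wz": 0, "fingers": 54},
    {"x": 1, "y": 1, "z": 88, "wx": 0, "wy": 0, "wz": 0, "fingers": 47},
    {"x": 1, "y": 1, "z": 88, "wx": 0, "wy": 0, "wz": 0, "fingers": 40},
    {"x": 1, "y": 1, "z": 88, "wx": 0, "wy": 0, "wz": 0, "fingers": 32},
    {"x": 1, "y": 1, "z": 88, "wx": 0, "wy": 0, "wz": 0, "fingers": 32},
    {"x": 1, "y": 1, "z": 88, "wx": 0, "wy": 0, "wz": 0, "fingers": 32}
  ],
  "squeeze": 35
}}

```text
t: 12.45
tool_pos: [0.5377, -0.1837, -0.0116]
tcp_rot: [0.997, -0.081, 0.001, 0.0]
wrist_force: [0.1, 0.7, 5.1]
opening: 0.0413
```

```bash
python3 go.py 524.6 197.4 70 25.6
python3 - <<'E'
from h import *
p,d=get_image("side")
cv2.imwrite("pics/s7.png",cv2.resize(p[150:350,240:440,::-1],None,fx=3,fy=3,interpolation=cv2.INTER_CUBIC))
E
```

```text
t 12.45 tcp [ 537.7 -183.7  -11.6] F [0.1 0.7 5.1] open 41.3
shift [ -74.2 -374.   -82. ] turn [ 0.001 -0.002 -0.609]
```

View pics/s7.png

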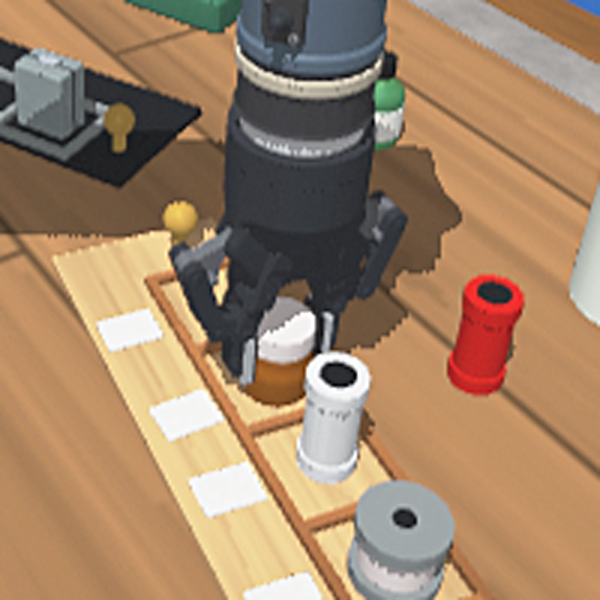

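Run:
```python
from h import *
p,d=get_image("side");P=cloud("side",d)*1000
# column through left finger tip (crop 240,380) and right (325,350), and jar axis (280,..)
for cu in (236,242,248,280,322,328):
    u=int(240+cu/3); print(u,[tuple(P[v,u].round().astype(int).tolist()) for v in range(252,288,3)])
t=np.load("top1.npz")
```

```text
318 [(510, -175, 76), (505, -182, 77), (503, -185, 73), (502, -186, 68), (505, -184, 58), (504, -185, 53), (505, -186, 45), (505, -185, 38), (518, -169, 9), (514, -175, 9), (511, -179, 7), (507, -186, 7)]
320 [(513, -176, 75), (505, -187, 81), (505, -188, 76), (505, -188, 68), (508, -185, 57), (509, -184, 49), (509, -185, 43), (510, -185, 34), (511, -184, 25), (518, -176, 7), (514, -182, 8), (510, -187, 7)]
322 [(507, -190, 89), (507, -190, 82), (508, -189, 75), (506, -193, 72), (509, -189, 60), (510, -189, 53), (510, -189, 46), (510, -190, 38), (511, -190, 31), (516, -185, 16), (518, -183, 6), (512, -191, 9)]
333 [(543, -175, 60), (538, -181, 60), (534, -187, 59), (530, -192, 59), (526, -197, 58), (526, -199, 53), (526, -199, 45), (529, -197, 35), (527, -199, 31), (527, -201, 25), (528, -200, 16), (529, -199, 7)]
347 [(558, -194, 68), (557, -196, 63), (557, -197, 57), (558, -197, 49), (559, -196, 41), (558, -198, 35), (525, -233, 76), (520, -239, 77), (517, -244, 76), (514, -248, 75), (511, -252, 73), (512, -252, 66)]
349 [(556, -200, 74), (561, -197, 62), (560, -199, 57), (562, -197, 48), (562, -199, 41), (532, -231, 77), (527, -236, 77), (523, -241, 77), (519, -246, 77), (516, -250, 75), (513, -254, 74), (513, -255, 68)]
```

Call:
{"method": "send_rows", "body": {
  "increments": [
    {"x": 0, "y": 0, "z": -8, "wx": 0, "wy": 0, "wz": 0, "fingers": 32},
    {"x": 0, "y": 0, "z": -25, "wx": 0, "wy": 0, "wz": 0, "fingers": 32},
    {"x": 0, "y": 0, "z": -50, "wx": 0, "wy": 0, "wz": 0, "fingers": 32},
    {"x": 0, "y": 0, "z": -72, "wx": 0, "wy": 0, "wz": 0, "fingers": 32},
    {"x": -2, "y": -12, "z": -86, "wx": 0, "wy": 0, "wz": -0.02, "fingers": 32},
    {"x": -8, "y": -40, "z": -90, "wx": 0, "wy": 0, "wz": -0.07, "fingers": 32},
    {"x": -16, "y": -80, "z": -90, "wx": 0, "wy": 0, "wz": -0.13, "fingers": 32},
    {"x": -25, "y": -125, "z": -90, "wx": 0, "wy": 0, "wz": -0.2, "fingers": 32},
    {"x": -34, "y": -170, "z": -90, "wx": 0, "wy": 0, "wz": -0.28, "fingers": 32},
    {"x": -43, "y": -215, "z": -90, "wx": 0, "wy": 0, "wz": -0.35, "fingers": 32},
    {"x": -51, "y": -255, "z": -90, "wx": 0, "wy": 0, "wz": -0.42, "fingers": 32},
    {"x": -58, "y": -290, "z": -90, "wx": 0, "wy": 0, "wz": -0.48, "fingers": 32}
  ]
}}

```text
t: 14.05
tool_pos: [0.5251, 0.1147, 0.077]
tcp_rot: [0.987, 0.16, -0.0, -0.0]
wrist_force: [-0.5, -0.0, -0.7]
opening: 0.0417
```

```bash
python3 go.py 525 196.5 75 25.6 525 196.5 -11.5 25.6
```

```text
t 14.05 tcp [525.1 114.7  77. ] F [-0.5 -0.  -0.7] open 41.7
shift [ 25.8 -77.6   2.1] turn [-0.001  0.    -0.125]
shift [ 25.8 -77.6  88.6] turn [-0.001  0.    -0.125]
```

Call:
{"method": "send_rows", "body": {
  "increments": [
    {"x": 11, "y": -34, "z": 0, "wx": 0, "wy": 0, "wz": -0.06, "fingers": 32},
    {"x": 21, "y": -62, "z": 0, "wx": 0, "wy": 0, "wz": -0.1, "fingers": 32},
    {"x": 26, "y": -78, "z": 0, "wx": 0, "wy": 0, "wz": -0.125, "fingers": 32},
    {"x": 26, "y": -78, "z": 0, "wx": 0, "wy": 0, "wz": -0.125, "fingers": 32},
    {"x": 26, "y": -78, "z": 20, "wx": 0, "wy": 0, "wz": -0.125, "fingers": 32},
    {"x": 26, "y": -78, "z": 45, "wx": 0, "wy": 0, "wz": -0.125, "fingers": 32},
    {"x": 26, "y": -78, "z": 65, "wx": 0, "wy": 0, "wz": -0.125, "fingers": 32},
    {"x": 26, "y": -78, "z": 77, "wx": 0, "wy": 0, "wz": -0.125, "fingers": 32},
    {"x": 26, "y": -78, "z": 83, "wx": 0, "wy": 0, "wz": -0.125, "fingers": 32},
    {"x": 26, "y": -78, "z": 85, "wx": 0, "wy": 0, "wz": -0.125, "fingers": 32},
    {"x": 26, "y": -78, "z": 86, "wx": 0, "wy": 0, "wz": -0.125, "fingers": 32},
    {"x": 26, "y": -78, "z": 86, "wx": 0, "wy": 0, "wz": -0.125, "fingers": 32}
  ]
}}

```text
t: 15.55
tool_pos: [0.527, 0.1948, -0.0084]
tcp_rot: [0.976, 0.22, 0.001, -0.0]
wrist_force: [-0.0, 0.5, -0.2]
opening: 0.0411
```

```bash
python3 go.py 525 196.5 -11.5 25.6
python3 - <<'E'
from h import *
p,d=get_image("side")
cv2.imwrite("pics/s8.png",cv2.resize(p[90:240,140:340,::-1],None,fx=4,fy=4,interpolation=cv2.INTER_CUBIC))
E
```

```text
t 15.55 tcp [527.  194.8  -8.4] F [-0.   0.5 -0.2] open 41.1
shift [-1.  -2.4  3.1] turn [ 0.    -0.001 -0.004]
```

View pics/s8.png

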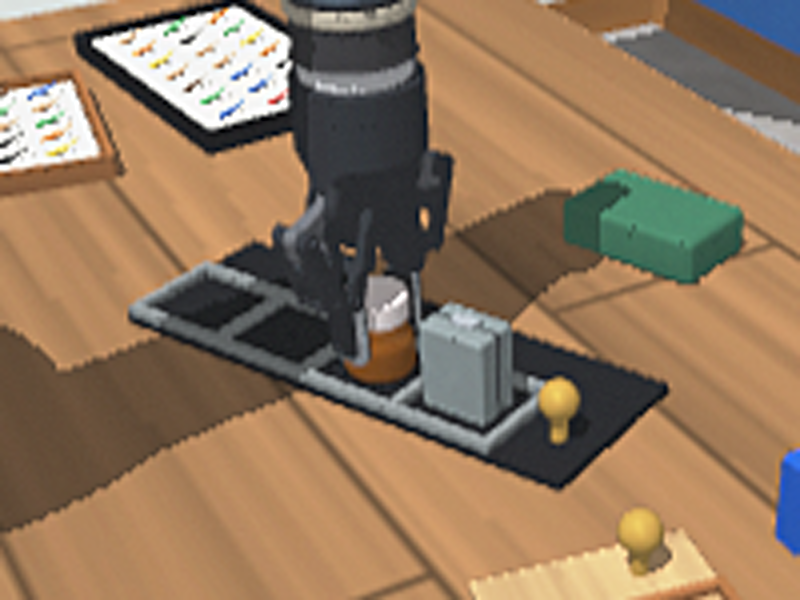

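The jar is above slot 2, upright. I'll correct by (−1, −2) mm and lower to contact.

Call:
{"method": "send_rows", "body": {
  "increments": [
    {"x": -1, "y": -2, "z": 1, "wx": 0, "wy": 0, "wz": 0, "fingers": 32},
    {"x": -1, "y": -2, "z": 1.7, "wx": 0, "wy": 0, "wz": 0, "fingers": 32},
    {"x": -1, "y": -2, "z": 2.4, "wx": 0, "wy": 0, "wz": 0, "fingers": 32},
    {"x": -1, "y": -2, "z": 2.8, "wx": 0, "wy": 0, "wz": 0, "fingers": 32},
    {"x": -1, "y": -2, "z": 2.8, "wx": 0, "wy": 0, "wz": 0, "fingers": 32}
  ]
}}

```text
t: 16.23
tool_pos: [0.5246, 0.196, -0.0115]
tcp_rot: [0.976, 0.22, -0.0, -0.0]
wrist_force: [-1.3, 0.3, 1.7]
opening: 0.0411
```

Call:
{"method": "send_rows", "body": {
  "increments": [
    {"x": 0, "y": 0, "z": 0.5, "wx": 0, "wy": 0, "wz": 0, "fingers": 32},
    {"x": 0, "y": 0, "z": 0.8, "wx": 0, "wy": 0, "wz": 0, "fingers": 32},
    {"x": 0, "y": 0, "z": 0.8, "wx": 0, "wy": 0, "wz": 0, "fingers": 32}
  ]
}}

```text
t: 16.6
tool_pos: [0.5246, 0.196, -0.0116]
tcp_rot: [0.976, 0.22, 0.0, -0.0]
wrist_force: [-3.1, -0.4, 6.4]
opening: 0.0414
```

Call:
{"method": "send_rows", "body": {
  "increments": [
    {"x": 0, "y": 0, "z": 0, "wx": 0, "wy": 0, "wz": 0, "fingers": 45},
    {"x": 0, "y": 0, "z": 0, "wx": 0, "wy": 0, "wz": 0, "fingers": 58},
    {"x": 0, "y": 0, "z": 0, "wx": 0, "wy": 0, "wz": 0, "fingers": 74},
    {"x": 0, "y": 0, "z": 0, "wx": 0, "wy": 0, "wz": 0, "fingers": 74},
    {"x": 0, "y": 0, "z": -20, "wx": 0, "wy": 0, "wz": 0, "fingers": 74},
    {"x": 0, "y": 0, "z": -50, "wx": 0, "wy": 0, "wz": 0, "fingers": 74},
    {"x": 0, "y": 0, "z": -85, "wx": 0, "wy": 0, "wz": 0, "fingers": 70},
    {"x": 0, "y": 0, "z": -100, "wx": 0, "wy": 0, "wz": 0, "fingers": 70},
    {"x": 0, "y": 0, "z": -100, "wx": 0, "wy": 0, "wz": 0, "fingers": 70}
  ]
}}

```text
t: 17.73
tool_pos: [0.5257, 0.1962, 0.0884]
tcp_rot: [0.976, 0.22, 0.001, -0.0]
wrist_force: [0.3, 0.5, -0.4]
opening: 0.0698
```

```bash
python3 go.py 526 -244.8 95 -9.3
```

```text
t 17.73 tcp [525.7 196.2  88.4] F [ 0.3  0.5 -0.4] open 69.8
shift [-188.8  398.6   -6.9] turn [-0.    -0.003  0.605]
```

Call:
{"method": "send_rows", "body": {
  "increments": [
    {"x": -8, "y": 16, "z": 0, "wx": 0, "wy": 0, "wz": 0.02, "fingers": 70},
    {"x": -26, "y": 54, "z": 0, "wx": 0, "wy": 0, "wz": 0.08, "fingers": 70},
    {"x": -47, "y": 99, "z": 0, "wx": 0, "wy": 0, "wz": 0.15, "fingers": 70},
    {"x": -68, "y": 144, "z": 0, "wx": 0, "wy": 0, "wz": 0.22, "fingers": 70},
    {"x": -90, "y": 190, "z": 0, "wx": 0, "wy": 0, "wz": 0.29, "fingers": 70},
    {"x": -112, "y": 236, "z": 0, "wx": 0, "wy": 0, "wz": 0.36, "fingers": 70},
    {"x": -134, "y": 282, "z": 0, "wx": 0, "wy": 0, "wz": 0.43, "fingers": 70},
    {"x": -156, "y": 328, "z": 0, "wx": 0, "wy": 0, "wz": 0.5, "fingers": 70},
    {"x": -175, "y": 370, "z": 0, "wx": 0, "wy": 0, "wz": 0.56, "fingers": 70},
    {"x": -186, "y": 392, "z": 0, "wx": 0, "wy": 0, "wz": 0.6, "fingers": 70},
    {"x": -189, "y": 398, "z": 0, "wx": 0, "wy": 0, "wz": 0.605, "fingers": 70},
    {"x": -189, "y": 398, "z": 0, "wx": 0, "wy": 0, "wz": 0.605, "fingers": 70}
  ]
}}

```text
t: 19.23
tool_pos: [0.5233, -0.2443, 0.086]
tcp_rot: [0.997, -0.081, -0.001, -0.001]
wrist_force: [0.2, -0.0, 0.6]
opening: 0.0701
```

Call:
{"method": "send_rows", "body": {
  "increments": [
    {"x": 0, "y": 0, "z": 20, "wx": 0, "wy": 0, "wz": 0, "fingers": 70},
    {"x": 0, "y": 0, "z": 20, "wx": 0, "wy": 0, "wz": 0, "fingers": 70}
  ]
}}

```text
t: 19.48
tool_pos: [0.5229, -0.2423, 0.0652]
tcp_rot: [0.997, -0.08, -0.002, -0.001]
wrist_force: [-0.8, -0.9, -0.3]
opening: 0.07
```

```bash
python3 go.py 526 -244.8 -13 -9.3
python3 - <<'E'
from h import *
H=dict(fly_box=(.064,.555,.134),jar=(.060,.5246,.1974),stacker=(.076,.525,-.245))
for n in("top","side"):
    p,d=get_image(n);P=cloud(n,d);X,Y,Z=np.moveaxis(P,-1,0)
    for o,(z,x,y) in H.items():
        m=(np.hypot(X-x,Y-y)<.035)&(abs(Z-z)<.005);v,u=np.nonzero(m)
        if len(u)<20: continue
        q=ray(n,np.c_[u,v],z).astype(np.float32)*1000
        r=cv2.minAreaRect(q);c=cv2.minEnclosingCircle(q);print(n,o,m.sum(),np.round(r[0],1),np.round(r[1],1),round(r[2],1),"circ",np.round(c[0],1),round(c[1],1))
E
```

```text
t 19.48 tcp [ 522.9 -242.3   65.2] F [-0.8 -0.9 -0.3] open 70.0
shift [ 3.8  2.1 78.2] turn [-0.002  0.004  0.002]
top fly_box 285 [553.8 134.1] [32.4 45.6] 24.8 circ [554.3 134.1] 25.4
top jar 252 [523.1 195.6] [38.9 37.8] 5.9 circ [523.9 195.9] 20.3
top stacker 147 [ 525.4 -241.4] [31.4 25.9] 0.3 circ [ 525.7 -244.3] 16.8
side fly_box 176 [552.9 130.9] [37.5 51.7] 26.2 circ [552.7 129.9] 27.5
side jar 139 [523.2 193.5] [42.6 38.9] 58.7 circ [523.2 193.7] 23.3
side stacker 295 [ 524.5 -246.5] [37.  31.3] 49.6 circ [ 525.2 -247.3] 18.7
```

Call:
{"method": "send_rows", "body": {
  "increments": [
    {"x": 3, "y": 2, "z": 10, "wx": 0, "wy": 0, "wz": 0, "fingers": 70},
    {"x": 3, "y": 2, "z": 30, "wx": 0, "wy": 0, "wz": 0, "fingers": 70},
    {"x": 3, "y": 2, "z": 52, "wx": 0, "wy": 0, "wz": 0, "fingers": 70},
    {"x": 3, "y": 2, "z": 68, "wx": 0, "wy": 0, "wz": 0, "fingers": 70},
    {"x": 3, "y": 2, "z": 77, "wx": 0, "wy": 0, "wz": 0, "fingers": 70},
    {"x": 3, "y": 2, "z": 77, "wx": 0, "wy": 0, "wz": 0, "fingers": 45},
    {"x": 3, "y": 2, "z": 77, "wx": 0, "wy": 0, "wz": 0, "fingers": 37},
    {"x": 3, "y": 2, "z": 77, "wx": 0, "wy": 0, "wz": 0, "fingers": 31},
    {"x": 3, "y": 2, "z": 77, "wx": 0, "wy": 0, "wz": 0, "fingers": 25},
    {"x": 3, "y": 2, "z": 77, "wx": 0, "wy": 0, "wz": 0, "fingers": 20},
    {"x": 3, "y": 2, "z": 77, "wx": 0, "wy": 0, "wz": 0, "fingers": 20}
  ],
  "squeeze": 35
}}

```text
t: 20.95
tool_pos: [0.5278, -0.2475, -0.0088]
tcp_rot: [0.997, -0.081, 0.001, 0.0]
wrist_force: [-0.3, 0.2, 4.3]
opening: 0.0298
```

```bash
python3 go.py 494.4 260.6 75 25.6
```

```text
t 20.95 tcp [ 527.8 -247.5   -8.8] F [-0.3  0.2  4.3] open 29.8
shift [-114.7 -496.   -84.3] turn [ 0.001 -0.001 -0.609]
```

Call:
{"method": "send_rows", "body": {
  "increments": [
    {"x": 0, "y": 0, "z": -8, "wx": 0, "wy": 0, "wz": 0, "fingers": 20},
    {"x": 0, "y": 0, "z": -25, "wx": 0, "wy": 0, "wz": 0, "fingers": 20},
    {"x": 0, "y": 0, "z": -50, "wx": 0, "wy": 0, "wz": 0, "fingers": 20},
    {"x": 0, "y": 0, "z": -72, "wx": 0, "wy": 0, "wz": 0, "fingers": 20},
    {"x": -3, "y": -14, "z": -86, "wx": 0, "wy": 0, "wz": -0.02, "fingers": 20},
    {"x": -10, "y": -45, "z": -90, "wx": 0, "wy": 0, "wz": -0.06, "fingers": 20},
    {"x": -20, "y": -88, "z": -90, "wx": 0, "wy": 0, "wz": -0.11, "fingers": 20},
    {"x": -30, "y": -132, "z": -90, "wx": 0, "wy": 0, "wz": -0.16, "fingers": 20},
    {"x": -41, "y": -178, "z": -90, "wx": 0, "wy": 0, "wz": -0.22, "fingers": 20},
    {"x": -52, "y": -224, "z": -90, "wx": 0, "wy": 0, "wz": -0.28, "fingers": 20},
    {"x": -63, "y": -270, "z": -90, "wx": 0, "wy": 0, "wz": -0.34, "fingers": 20},
    {"x": -73, "y": -316, "z": -90, "wx": 0, "wy": 0, "wz": -0.4, "fingers": 20}
  ]
}}

```text
t: 22.45
tool_pos: [0.505, 0.0789, 0.0805]
tcp_rot: [0.993, 0.12, -0.0, -0.0]
wrist_force: [0.1, -0.7, -1.5]
opening: 0.0299
```

```bash
python3 go.py 495.3 258.8 75 25.6
```

```text
t 22.45 tcp [505.   78.9  80.5] F [ 0.1 -0.7 -1.5] open 29.9
shift [  33.6 -177.     5.6] turn [-0.001  0.    -0.206]
```

Call:
{"method": "send_rows", "body": {
  "increments": [
    {"x": 8, "y": -44, "z": 0, "wx": 0, "wy": 0, "wz": -0.06, "fingers": 20},
    {"x": 17, "y": -88, "z": 0, "wx": 0, "wy": 0, "wz": -0.11, "fingers": 20},
    {"x": 25, "y": -128, "z": 0, "wx": 0, "wy": 0, "wz": -0.16, "fingers": 20},
    {"x": 31, "y": -158, "z": 0, "wx": 0, "wy": 0, "wz": -0.19, "fingers": 20},
    {"x": 33, "y": -173, "z": 0, "wx": 0, "wy": 0, "wz": -0.206, "fingers": 20},
    {"x": 33, "y": -173, "z": 0, "wx": 0, "wy": 0, "wz": -0.206, "fingers": 20},
    {"x": 33, "y": -173, "z": 25, "wx": 0, "wy": 0, "wz": -0.206, "fingers": 20},
    {"x": 33, "y": -173, "z": 50, "wx": 0, "wy": 0, "wz": -0.206, "fingers": 20},
    {"x": 33, "y": -173, "z": 70, "wx": 0, "wy": 0, "wz": -0.206, "fingers": 20},
    {"x": 33, "y": -173, "z": 80, "wx": 0, "wy": 0, "wz": -0.206, "fingers": 20},
    {"x": 33, "y": -173, "z": 80, "wx": 0, "wy": 0, "wz": -0.206, "fingers": 20},
    {"x": 33, "y": -173, "z": 80, "wx": 0, "wy": 0, "wz": -0.206, "fingers": 20}
  ]
}}

```text
t: 23.95
tool_pos: [0.4983, 0.2524, 0.0014]
tcp_rot: [0.976, 0.22, 0.001, -0.0]
wrist_force: [0.2, -0.3, -0.2]
opening: 0.0301
```

```bash
python3 go.py 495.3 258.8 -8.8 25.6
python3 - <<'E'
from h import *
p,d=get_image("side")
cv2.imwrite("pics/s9.png",cv2.resize(p[70:220,110:310,::-1],None,fx=4,fy=4,interpolation=cv2.INTER_CUBIC))
E
```

```text
t 23.95 tcp [498.3 252.4   1.4] F [ 0.2 -0.3 -0.2] open 30.1
shift [ 0.1 -7.1 10.2] turn [ 0.    -0.002 -0.003]
```

View pics/s9.png

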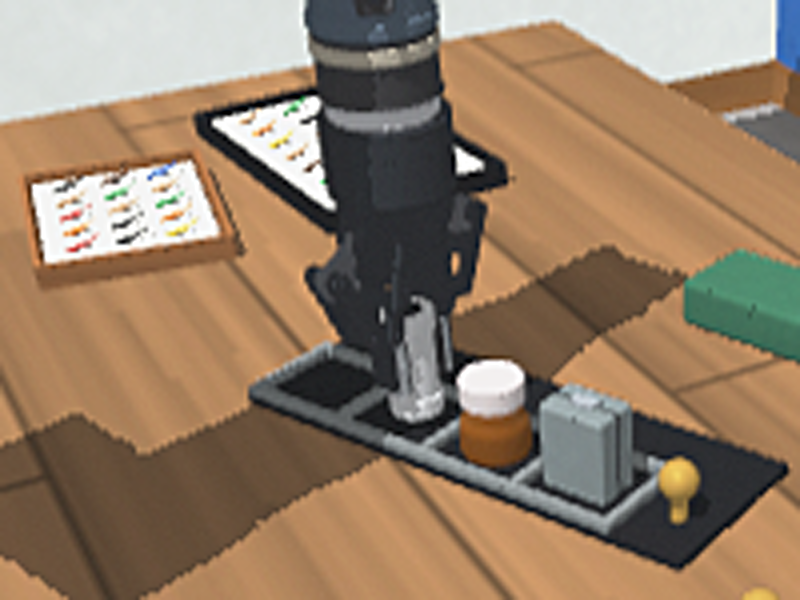

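The stacker is upright above slot 3 at (415,400) in the crop, about 7 mm towards the jar's side. I'll correct that before lowering.

Call:
{"method": "send_rows", "body": {
  "increments": [
    {"x": 0, "y": -4, "z": 0, "wx": 0, "wy": 0, "wz": 0, "fingers": 20},
    {"x": 0, "y": -7, "z": 0, "wx": 0, "wy": 0, "wz": 0, "fingers": 20},
    {"x": 0, "y": -7, "z": 4, "wx": 0, "wy": 0, "wz": 0, "fingers": 20},
    {"x": 0, "y": -7, "z": 7, "wx": 0, "wy": 0, "wz": 0, "fingers": 20},
    {"x": 0, "y": -7, "z": 8, "wx": 0, "wy": 0, "wz": 0, "fingers": 20},
    {"x": 0, "y": -7, "z": 8, "wx": 0, "wy": 0, "wz": 0, "fingers": 20},
    {"x": 0, "y": -7, "z": 8, "wx": 0, "wy": 0, "wz": 0, "fingers": 20}
  ]
}}

```text
t: 24.88
tool_pos: [0.4944, 0.2587, -0.0076]
tcp_rot: [0.975, 0.22, 0.0, 0.0]
wrist_force: [0.1, 0.6, -1.9]
opening: 0.0297
```

```bash
python3 go.py 495.3 258.8 -8.8 25.6
```

```text
t 24.88 tcp [494.4 258.7  -7.6] F [ 0.1  0.6 -1.9] open 29.7
shift [0.8 0.3 1.2] turn [ 0.    -0.    -0.003]
```

Call:
{"method": "send_rows", "body": {
  "increments": [
    {"x": 0.5, "y": 0, "z": 0.7, "wx": 0, "wy": 0, "wz": 0, "fingers": 20},
    {"x": 0.5, "y": 0, "z": 1.2, "wx": 0, "wy": 0, "wz": 0, "fingers": 20},
    {"x": 0.5, "y": 0, "z": 1.7, "wx": 0, "wy": 0, "wz": 0, "fingers": 20},
    {"x": 0.5, "y": 0, "z": 1.7, "wx": 0, "wy": 0, "wz": 0, "fingers": 20}
  ]
}}

```text
t: 25.38
tool_pos: [0.495, 0.259, -0.0088]
tcp_rot: [0.975, 0.22, 0.0, -0.0]
wrist_force: [-1.1, -0.9, 2.8]
opening: 0.0296
```

Call:
{"method": "send_rows", "body": {
  "increments": [
    {"x": 0, "y": 0, "z": 0.5, "wx": 0, "wy": 0, "wz": 0, "fingers": 20},
    {"x": 0, "y": 0, "z": 0.5, "wx": 0, "wy": 0, "wz": 0, "fingers": 34},
    {"x": 0, "y": 0, "z": 0.5, "wx": 0, "wy": 0, "wz": 0, "fingers": 46},
    {"x": 0, "y": 0, "z": 0.5, "wx": 0, "wy": 0, "wz": 0, "fingers": 66},
    {"x": 0, "y": 0, "z": 0.5, "wx": 0, "wy": 0, "wz": 0, "fingers": 66},
    {"x": 0, "y": 0, "z": -20, "wx": 0, "wy": 0, "wz": 0, "fingers": 66},
    {"x": 0, "y": 0, "z": -50, "wx": 0, "wy": 0, "wz": 0, "fingers": 66},
    {"x": 0, "y": 0, "z": -85, "wx": 0, "wy": 0, "wz": 0, "fingers": 76},
    {"x": 0, "y": 0, "z": -100, "wx": 0, "wy": 0, "wz": 0, "fingers": 80},
    {"x": 0, "y": 0, "z": -100, "wx": 0, "wy": 0, "wz": 0, "fingers": 80},
    {"x": 0, "y": 0, "z": -100, "wx": 0, "wy": 0, "wz": 0, "fingers": 80}
  ]
}}

```text
t: 26.75
tool_pos: [0.4938, 0.2586, 0.0889]
tcp_rot: [0.975, 0.22, -0.001, 0.0]
wrist_force: [-0.3, -0.4, -0.6]
opening: 0.0799
```

```bash
python3 go.py 510.5 -319 90 -9.3
```

```text
t 26.75 tcp [493.8 258.6  88.9] F [-0.3 -0.4 -0.6] open 79.9
shift [-233.1  528.8   -0.6] turn [0.001 0.003 0.606]
```

Call:
{"method": "send_rows", "body": {
  "increments": [
    {"x": -14, "y": 32, "z": 0, "wx": 0, "wy": 0, "wz": 0.03, "fingers": 80},
    {"x": -34, "y": 78, "z": 0, "wx": 0, "wy": 0, "wz": 0.08, "fingers": 80},
    {"x": -55, "y": 126, "z": 0, "wx": 0, "wy": 0, "wz": 0.14, "fingers": 80},
    {"x": -76, "y": 174, "z": 0, "wx": 0, "wy": 0, "wz": 0.2, "fingers": 80},
    {"x": -97, "y": 222, "z": 0, "wx": 0, "wy": 0, "wz": 0.26, "fingers": 80},
    {"x": -119, "y": 270, "z": 0, "wx": 0, "wy": 0, "wz": 0.32, "fingers": 80},
    {"x": -141, "y": 320, "z": 0, "wx": 0, "wy": 0, "wz": 0.38, "fingers": 80},
    {"x": -163, "y": 370, "z": 0, "wx": 0, "wy": 0, "wz": 0.44, "fingers": 80},
    {"x": -185, "y": 420, "z": 0, "wx": 0, "wy": 0, "wz": 0.5, "fingers": 80},
    {"x": -208, "y": 472, "z": 0, "wx": 0, "wy": 0, "wz": 0.56, "fingers": 80},
    {"x": -226, "y": 514, "z": 0, "wx": 0, "wy": 0, "wz": 0.6, "fingers": 80},
    {"x": -233, "y": 528, "z": 0, "wx": 0, "wy": 0, "wz": 0.606, "fingers": 80}
  ]
}}

```text
t: 28.25
tool_pos: [0.5097, -0.3198, 0.0881]
tcp_rot: [0.997, -0.083, -0.002, -0.001]
wrist_force: [-0.2, 1.3, 0.5]
opening: 0.08
```

Call:
{"method": "send_rows", "body": {
  "increments": [
    {"x": 0, "y": 0, "z": 20, "wx": 0, "wy": 0, "wz": 0, "fingers": 80},
    {"x": 0, "y": 0, "z": 30, "wx": 0, "wy": 0, "wz": 0, "fingers": 80},
    {"x": 0, "y": 0, "z": 30, "wx": 0, "wy": 0, "wz": 0, "fingers": 80},
    {"x": 0, "y": 0, "z": 30, "wx": 0, "wy": 0, "wz": 0, "fingers": 80},
    {"x": 0, "y": 0, "z": 30, "wx": 0, "wy": 0, "wz": 0, "fingers": 80}
  ]
}}

```text
t: 28.88
tool_pos: [0.5118, -0.3179, 0.0616]
tcp_rot: [0.997, -0.081, 0.001, 0.0]
wrist_force: [-0.2, -0.1, 0.2]
opening: 0.0796
```

```bash
python3 go.py 510.5 -319 -12 -9.3
python3 - <<'E'
from h import *
H=dict(fly_box=(.064,.555,.134),jar=(.060,.5246,.1974),stacker=(.076,.4944,.2606),spool=(.05,.51,-.319))
for n in("top","side"):
    p,d=get_image(n);P=cloud(n,d);X,Y,Z=np.moveaxis(P,-1,0)
    for o,(z,x,y) in H.items():
        m=(np.hypot(X-x,Y-y)<.035)&(abs(Z-z)<.005);v,u=np.nonzero(m)
        if len(u)<20: continue
        q=ray(n,np.c_[u,v],z).astype(np.float32)*1000
        r=cv2.minAreaRect(q);c=cv2.minEnclosingCircle(q);print(n,o,m.sum(),np.round(r[0],1),np.round(r[1],1),round(r[2],1),"circ",np.round(c[0],1),round(c[1],1))
E
```

```text
t 28.88 tcp [ 511.8 -317.9   61.6] F [-0.2 -0.1  0.2] open 79.6
shift [-1.3  1.2 73.6] turn [ 0.001 -0.001  0.001]
top fly_box 289 [553.6 133.8] [32.5 45.9] 26.2 circ [554.3 134.1] 25.4
top jar 247 [524.1 196.8] [39.1 37.3] 49.4 circ [523.9 195.8] 20.4
top stacker 196 [493.5 259.7] [33.6 31.5] 50.0 circ [493.2 260.1] 17.2
top spool 367 [ 510.  -318.4] [44.8 47.3] 3.5 circ [ 509.4 -318.6] 24.7
side fly_box 178 [552.9 131.1] [38.7 52.3] 22.0 circ [554.1 130.9] 26.9
side jar 143 [523.2 193.5] [42.6 38.9] 58.7 circ [524.9 192.5] 24.3
side stacker 97 [493.7 255.8] [42.7 31.3] 68.2 circ [492.  256.6] 21.6
side spool 740 [ 508.7 -320.2] [51.2 46.2] 46.4 circ [ 509.3 -320.8] 25.7
```

Call:
{"method": "send_rows", "body": {
  "increments": [
    {"x": -1, "y": 1, "z": 15, "wx": 0, "wy": 0, "wz": 0, "fingers": 80},
    {"x": -1, "y": 1, "z": 35, "wx": 0, "wy": 0, "wz": 0, "fingers": 80},
    {"x": -1, "y": 1, "z": 55, "wx": 0, "wy": 0, "wz": 0, "fingers": 78},
    {"x": -1, "y": 1, "z": 68, "wx": 0, "wy": 0, "wz": 0, "fingers": 78},
    {"x": -1, "y": 1, "z": 74, "wx": 0, "wy": 0, "wz": 0, "fingers": 78},
    {"x": -1, "y": 1, "z": 74, "wx": 0, "wy": 0, "wz": 0, "fingers": 60},
    {"x": -1, "y": 1, "z": 74, "wx": 0, "wy": 0, "wz": 0, "fingers": 52},
    {"x": -1, "y": 1, "z": 74, "wx": 0, "wy": 0, "wz": 0, "fingers": 47},
    {"x": -1, "y": 1, "z": 74, "wx": 0, "wy": 0, "wz": 0, "fingers": 42},
    {"x": -1, "y": 1, "z": 74, "wx": 0, "wy": 0, "wz": 0, "fingers": 38},
    {"x": -1, "y": 1, "z": 74, "wx": 0, "wy": 0, "wz": 0, "fingers": 38},
    {"x": -1, "y": 1, "z": 74, "wx": 0, "wy": 0, "wz": 0, "fingers": 38}
  ],
  "squeeze": 35
}}

```text
t: 30.48
tool_pos: [0.5109, -0.3194, -0.0121]
tcp_rot: [0.997, -0.081, 0.001, 0.001]
wrist_force: [-0.5, 0.4, 5.8]
opening: 0.0466
```

```bash
python3 go.py 464.1 323.7 75 25.6
python3 - <<'E'
from h import *
p,d=get_image("side")
cv2.imwrite("pics/s10.png",cv2.resize(p[200:400,260:460,::-1],None,fx=3,fy=3,interpolation=cv2.INTER_CUBIC))
E
```

```text
t 30.48 tcp [ 510.9 -319.4  -12.1] F [-0.5  0.4  5.8] open 46.6
shift [-149.7 -627.   -88.1] turn [ 0.002 -0.002 -0.609]
```

View pics/s10.png

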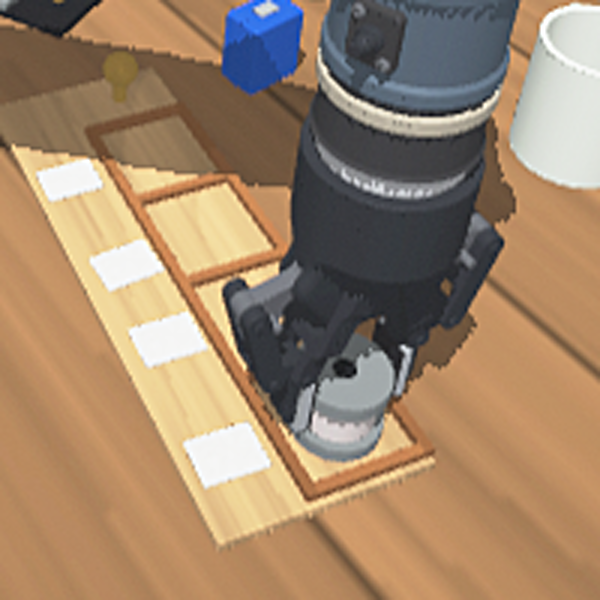

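The spool is held by its upper flange and is upright. I'll lift and carry it.

Call:
{"method": "send_rows", "body": {
  "increments": [
    {"x": 0, "y": 0, "z": -8, "wx": 0, "wy": 0, "wz": 0, "fingers": 38},
    {"x": 0, "y": 0, "z": -25, "wx": 0, "wy": 0, "wz": 0, "fingers": 38},
    {"x": 0, "y": 0, "z": -50, "wx": 0, "wy": 0, "wz": 0, "fingers": 38},
    {"x": 0, "y": 0, "z": -72, "wx": 0, "wy": 0, "wz": 0, "fingers": 38},
    {"x": -3, "y": -14, "z": -90, "wx": 0, "wy": 0, "wz": -0.01, "fingers": 38},
    {"x": -10, "y": -45, "z": -98, "wx": 0, "wy": 0, "wz": -0.04, "fingers": 38},
    {"x": -20, "y": -88, "z": -98, "wx": 0, "wy": 0, "wz": -0.08, "fingers": 38},
    {"x": -31, "y": -132, "z": -98, "wx": 0, "wy": 0, "wz": -0.12, "fingers": 38},
    {"x": -42, "y": -178, "z": -98, "wx": 0, "wy": 0, "wz": -0.17, "fingers": 38},
    {"x": -53, "y": -224, "z": -98, "wx": 0, "wy": 0, "wz": -0.22, "fingers": 38},
    {"x": -64, "y": -268, "z": -98, "wx": 0, "wy": 0, "wz": -0.26, "fingers": 38},
    {"x": -72, "y": -300, "z": -98, "wx": 0, "wy": 0, "wz": -0.3, "fingers": 38}
  ]
}}

```text
t: 32.02
tool_pos: [0.4863, -0.0083, 0.085]
tcp_rot: [0.997, 0.071, -0.0, -0.0]
wrist_force: [0.1, 0.1, -0.7]
opening: 0.0466
```

Call:
{"method": "send_rows", "body": {
  "increments": [
    {"x": 0, "y": 0, "z": 0, "wx": 0, "wy": 0, "wz": 0, "fingers": 38},
    {"x": 0, "y": 0, "z": 0, "wx": 0, "wy": 0, "wz": 0, "fingers": 38},
    {"x": 0, "y": 0, "z": 0, "wx": 0, "wy": 0, "wz": 0, "fingers": 38}
  ]
}}

```text
t: 32.4
tool_pos: [0.4874, -0.0118, 0.0847]
tcp_rot: [0.998, 0.068, 0.0, 0.0]
wrist_force: [0.3, -0.8, -2.1]
opening: 0.0465
```

```bash
python3 go.py 464.4 323.2 85 25.6
```

```text
t 32.4 tcp [487.4 -11.8  84.7] F [ 0.3 -0.8 -2.1] open 46.5
shift [  22.9 -335.    -0.4] turn [ 0.    0.   -0.31]
```

Call:
{"method": "send_rows", "body": {
  "increments": [
    {"x": 1, "y": -15, "z": 0, "wx": 0, "wy": 0, "wz": -0.01, "fingers": 38},
    {"x": 3, "y": -48, "z": 0, "wx": 0, "wy": 0, "wz": -0.04, "fingers": 38},
    {"x": 6, "y": -92, "z": 0, "wx": 0, "wy": 0, "wz": -0.08, "fingers": 38},
    {"x": 9, "y": -137, "z": 0, "wx": 0, "wy": 0, "wz": -0.12, "fingers": 38},
    {"x": 12, "y": -182, "z": 0, "wx": 0, "wy": 0, "wz": -0.17, "fingers": 38},
    {"x": 15, "y": -226, "z": 0, "wx": 0, "wy": 0, "wz": -0.21, "fingers": 38},
    {"x": 18, "y": -270, "z": 0, "wx": 0, "wy": 0, "wz": -0.25, "fingers": 38},
    {"x": 21, "y": -306, "z": 0, "wx": 0, "wy": 0, "wz": -0.285, "fingers": 38},
    {"x": 22, "y": -328, "z": 0, "wx": 0, "wy": 0, "wz": -0.305, "fingers": 38},
    {"x": 23, "y": -335, "z": 0, "wx": 0, "wy": 0, "wz": -0.31, "fingers": 38},
    {"x": 23, "y": -335, "z": 0, "wx": 0, "wy": 0, "wz": -0.31, "fingers": 38}
  ]
}}

```text
t: 33.78
tool_pos: [0.4641, 0.3234, 0.0845]
tcp_rot: [0.975, 0.222, -0.0, 0.0]
wrist_force: [-0.1, -0.6, 0.1]
opening: 0.0465
```

Call:
{"method": "send_rows", "body": {
  "increments": [
    {"x": 0, "y": 0, "z": 25, "wx": 0, "wy": 0, "wz": 0, "fingers": 38},
    {"x": 0, "y": 0, "z": 50, "wx": 0, "wy": 0, "wz": 0, "fingers": 38},
    {"x": 0, "y": 0, "z": 70, "wx": 0, "wy": 0, "wz": 0, "fingers": 38},
    {"x": 0, "y": 0, "z": 80, "wx": 0, "wy": 0, "wz": 0, "fingers": 38},
    {"x": 0, "y": 0, "z": 85, "wx": 0, "wy": 0, "wz": 0, "fingers": 38},
    {"x": 0, "y": 0, "z": 85, "wx": 0, "wy": 0, "wz": 0, "fingers": 38},
    {"x": 0, "y": 0, "z": 85, "wx": 0, "wy": 0, "wz": 0, "fingers": 38}
  ]
}}

```text
t: 34.65
tool_pos: [0.4649, 0.3242, 0.0007]
tcp_rot: [0.975, 0.222, 0.001, -0.0]
wrist_force: [0.5, -0.2, -0.0]
opening: 0.0467
```

```bash
python3 go.py 464.4 323.2 -12 25.6
python3 - <<'E'
from h import *
p,d=get_image("side")
cv2.imwrite("pics/s11.png",cv2.resize(p[70:220,110:310,::-1],None,fx=4,fy=4,interpolation=cv2.INTER_CUBIC))
E
```

```text
t 34.65 tcp [464.9 324.2   0.7] F [ 0.5 -0.2 -0. ] open 46.7
shift [-0.9  0.7 12.7] turn [-0.    -0.002  0.001]
```

View pics/s11.png

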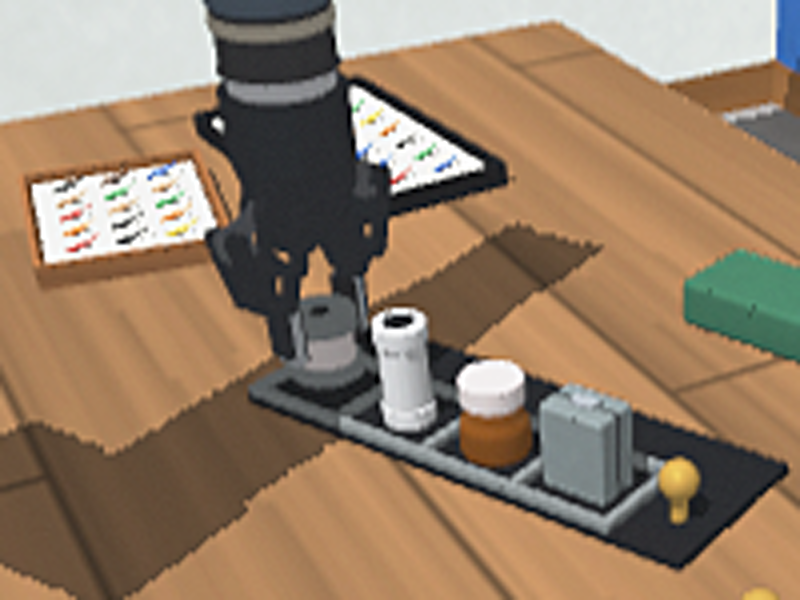

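The spool hangs level over the last slot and the other three stand upright. I'll lower it to contact.

Call:
{"method": "send_rows", "body": {
  "increments": [
    {"x": -0.5, "y": 0.5, "z": 4, "wx": 0, "wy": 0, "wz": 0, "fingers": 38},
    {"x": -0.5, "y": 0.5, "z": 8, "wx": 0, "wy": 0, "wz": 0, "fingers": 38},
    {"x": -0.5, "y": 0.5, "z": 10.5, "wx": 0, "wy": 0, "wz": 0, "fingers": 38},
    {"x": -0.5, "y": 0.5, "z": 11.5, "wx": 0, "wy": 0, "wz": 0, "fingers": 38},
    {"x": -0.5, "y": 0.5, "z": 12.2, "wx": 0, "wy": 0, "wz": 0, "fingers": 38},
    {"x": -0.5, "y": 0.5, "z": 12.2, "wx": 0, "wy": 0, "wz": 0, "fingers": 38},
    {"x": -0.5, "y": 0.5, "z": 12.2, "wx": 0, "wy": 0, "wz": 0, "fingers": 38}
  ]
}}

```text
t: 35.58
tool_pos: [0.4636, 0.3232, -0.0121]
tcp_rot: [0.975, 0.222, -0.0, 0.0]
wrist_force: [-3.0, -1.3, 6.0]
opening: 0.0465
```

Call:
{"method": "send_rows", "body": {
  "increments": [
    {"x": 0, "y": 0, "z": 0, "wx": 0, "wy": 0, "wz": 0, "fingers": 50},
    {"x": 0, "y": 0, "z": 0, "wx": 0, "wy": 0, "wz": 0, "fingers": 60},
    {"x": 0, "y": 0, "z": 0, "wx": 0, "wy": 0, "wz": 0, "fingers": 78},
    {"x": 0, "y": 0, "z": 0, "wx": 0, "wy": 0, "wz": 0, "fingers": 78},
    {"x": 0, "y": 0, "z": -20, "wx": 0, "wy": 0, "wz": 0, "fingers": 78},
    {"x": 0, "y": 0, "z": -50, "wx": 0, "wy": 0, "wz": 0, "fingers": 78},
    {"x": 0, "y": 0, "z": -90, "wx": 0, "wy": 0, "wz": 0, "fingers": 80},
    {"x": 0, "y": 0, "z": -130, "wx": 0, "wy": 0, "wz": 0, "fingers": 80},
    {"x": -60, "y": -20, "z": -150, "wx": 0, "wy": 0, "wz": 0, "fingers": 80},
    {"x": -120, "y": -40, "z": -150, "wx": 0, "wy": 0, "wz": 0, "fingers": 80},
    {"x": -140, "y": -50, "z": -150, "wx": 0, "wy": 0, "wz": 0, "fingers": 80},
    {"x": -140, "y": -50, "z": -150, "wx": 0, "wy": 0, "wz": 0, "fingers": 80}
  ]
}}

```text
t: 37.08
tool_pos: [0.3148, 0.3078, 0.1378]
tcp_rot: [0.975, 0.223, 0.001, -0.0]
wrist_force: [1.1, 0.5, -0.2]
opening: 0.0806
```

Run:
```python
from h import *
H=dict(fly_box=(.064,.5549,.1343),jar=(.060,.5246,.1974),stacker=(.076,.4944,.2606),spool=(.05,.4641,.3237))
im=[]
for n in("top","side"):
    p,d=get_image(n);P=cloud(n,d);X,Y,Z=np.moveaxis(P,-1,0);im.append(p)
    for o,(z,x,y) in H.items():
        m=(np.hypot(X-x,Y-y)<.035)&(abs(Z-z)<.005);v,u=np.nonzero(m)
        if len(u)<20: print(n,o,len(u));continue
        q=ray(n,np.c_[u,v],z).astype(np.float32)*1000
        r=cv2.minAreaRect(q);c=cv2.minEnclosingCircle(q);print(n,o,m.sum(),"rect",np.round(r[0],1),round(r[2],1),"circ",np.round(c[0],1),round(c[1],1),"z",np.round(np.median(Z[m])*1000,1),"err",np.round(np.array(c[0])-[x*1000,y*1000],1))
a=np.hstack([cv2.resize(im[0][150:270,100:270],(400,282)),cv2.resize(im[1][110:230,160:330],(400,282))])
cv2.imwrite("pics/f.png",a[...,::-1]);print(arm.state()["tool_pos"],arm.state()["t"])
```

```text
top fly_box 287 rect [553.9 133.8] 26.0 circ [553.7 133.7] 25.7 z 63.8 err [-1.2 -0.6]
top jar 246 rect [523.2 195.6] 5.9 circ [523.9 195.9] 20.3 z 59.9 err [-0.7 -1.5]
top stacker 194 rect [493.6 259.7] 50.0 circ [493.2 260.2] 17.2 z 76.1 err [-1.2 -0.4]
top spool 371 rect [464.  322.1] 3.5 circ [463.2 322.1] 24.7 z 50.2 err [-0.9 -1.6]
side fly_box 177 rect [552.7 131.1] 26.2 circ [552.7 129.9] 27.5 z 64.2 err [-2.2 -4.4]
side jar 144 rect [522.1 191.8] 63.9 circ [522.4 192.3] 24.8 z 60.3 err [-2.2 -5.1]
side stacker 99 rect [493.8 256. ] 68.2 circ [492.1 256.9] 21.3 z 76.5 err [-2.3 -3.7]
side spool 170 rect [463.5 319.1] 68.6 circ [462.5 319.5] 29.0 z 50.6 err [-1.6 -4.2]
[0.31678091 0.30797283 0.13761896] 37.175
```

View pics/f.png

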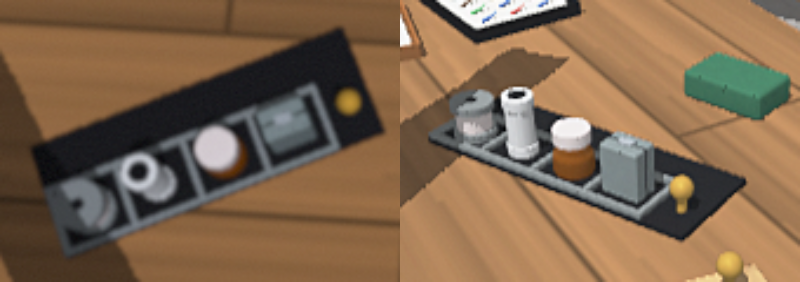

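```bash
python3 -c "
from station import ticket;print(ticket.hand_in())"
```

```text
the job is handed in; nothing more can be done
None
```

The four goods now stand in the black rack in the order asked, counting from its knob: fly box, jar, stacker, spool. The job was handed in at about 37 s, with the gripper open and clear of everything.

- **Final check:** the top camera put every item within about 1.8 mm of its slot centre. All the tops were at the right heights: 64, 60, 76 and 50 mm. The last pictures show all four upright inside the lips.
- **Side camera disagreed:** it read 4–6 mm off towards itself for all four items. I put this down to it also seeing their near faces, and trusted the top view.
- **Reported tool height was wrong:** in the camera the fingertips sat about 35 mm higher than the reported TCP. I went down in steps, setting fingertip height by the camera, and felt for contact at each placing (about 3–6 N).
- **Jar grip:** the jar closed to 41 mm instead of the stated 44 mm, but it held firmly.

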